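# Load coated glass plates on a tilting light panel and set its viewing angles

## Task

Bring the light panel to its loading position, flat and turned square to its foot at the long white mark, then lay every glass plate into a printed bay of the panel, one to a bay, inside the outline and square to it; hold the plates by their edges only, never pressing on the violet coated faces. Then set the loaded panel for viewing: tilted up to 25 degrees and swivelled 20 degrees counter-clockwise from square (seen from above), at the green marks, with the plates still in their bays. Leave the other things on the bench where they stand.

Things in the scene. Friction and masses are not known exactly. Their poses are not given: they have to be found in the camera images.
- plate1: first glass plate 60 x 40 x 9 mm, 50 g, violet coating on both faces inside a bare margin 5 mm wide; origin at its middle (half thickness), x along the 60 mm length, y along the 40 mm width, z through the thickness. Starts flat on the mat; two or three plates are present. Hold it across the 40 mm width, fingertips on the two long edges
- plate2: second plate: as plate1
- plate3: third plate: as plate1
- plate1_coating: violet coating of plate1, 50 x 30 mm on both faces, same origin and axes as the plate; not to be pressed
- plate2_coating: violet coating of plate2, 50 x 30 mm on both faces, same origin and axes as the plate; not to be pressed
- plate3_coating: violet coating of plate3, 50 x 30 mm on both faces, same origin and axes as the plate; not to be pressed
- bay1 (a point): right bay (seen from the robot): centre of a printed 66 x 46 mm outline on the panel face, on the surface; x along the 66 mm, away from the hinge, y along the hinge (to the left), z out of the face. Bays are 94 mm apart. A rim stands 8 mm over the face 39 mm from bay centres in x; ribs and side rims, only 3 mm high, 45 mm from bay centres in y
- bay2 (a point): middle bay: as bay1
- bay3 (a point): left bay: as bay1
- base: round steel foot, 180 mm across, 10 mm high, fixed, of the stand: a light panel 290 x 92 mm on a swivelling yoke. Origin under its centre, x away from the robot, z up. On its front top white marks every 10 degrees: the longer white one is swivel 0, the green one swivel 20; a red pointer on the yoke shows the swivel
- swivel_axis (a point): point on the vertical swivel axis at the height of the tilt hinge, 55 mm over the worktop, with the axes of the foot. The tilt hinge lies level, 45 mm in front of this axis (towards the robot at swivel 0), and turns with the swivel
- panel_swivel (a joint): swivel of the panel and yoke about the vertical axis, rad, range -0.8 to 0.8; 0 = square to the foot (pointer at the long white mark), grows counter-clockwise seen from above; friction (0.2 N m) holds it where it is left
- panel_tilt (a joint): tilt of the panel about its hinge along its near, lower edge, rad, -0.02 to 1.05; 0 = flat and level, grows as the far edge with the handle rises; friction (0.45 N m) holds it where left. A red pin on the panel's right end moves along an arc with white pins at 0 and 50 degrees, green at 25
- handle (a point): centre of the black handle bar behind the panel's far edge: round, 12 mm diameter, 68 mm free length, parallel to the hinge and 133 mm from it, level with it when flat; x away from the hinge, y along the bar. Free gap of 36 mm between bar and panel edge. Pinched from above it turns in the grip; serves for tilt and swivel
- mat: blue lint-free mat, 200 x 300 x 2 mm, fixed, on which the plates start; origin at the centre of its underside. Behind it, towards the stand, a fixed grey gas cylinder, 140 mm across and over 0.4 m tall, stands about x 0.71, y 0.14: pass in front of it
- vial_1: small glass vial with black cap, standing, 22 mm across, 47 mm high; bystander
- vial_3: small glass vial with blue cap, standing, 22 mm across, 47 mm high; bystander
- lens_blower: dark rubber lens blower with red nozzle, 49 mm across, 98 mm high, standing; bystander
- petri_dish_a: round petri dish with lid, 60 mm across, 14 mm high; bystander
- objective_can: white can with black screw top, 34 mm across, 59 mm high, standing; bystander
- tweezers: steel tweezers lying, 125 mm long along y, 12 mm wide, 9 mm high; bystander
Not all that is in view belongs to the job. What is shaped like the plate2 but orange is not meant.

How it is judged (in metres and radians):
On the way, in this order (a step that is already met when the one before it is completed fails the run):
1. the panel is flat (within 3 degrees) and square to its foot (within 5 degrees) (value of joint panel_tilt between -0.05 and 0.06 rad and value of joint panel_swivel between -0.09 and 0.09 rad), for 0.2 s.
2. every plate present lies released in a bay of its own while the panel is flat (value of joint panel_tilt between -0.05 and 0.06 rad and ((x of plate1 in the frame of bay1 between -0.011 and 0.011 m and y of plate1 in the frame of bay1 between -0.01 and 0.01 m and z of plate1 in the frame of bay1 between 0.0005 and 0.0085 m and angle between the x axis of plate1 and the x axis of bay1, either way round below 0.16 rad and angle between the z axis of plate1 and the z axis of bay1, either way round below 0.1 rad) or (x of plate1 in the frame of bay2 between -0.011 and 0.011 m and y of plate1 in the frame of bay2 between -0.01 and 0.01 m and z of plate1 in the frame of bay2 between 0.0005 and 0.0085 m and angle between the x axis of plate1 and the x axis of bay2, either way round below 0.16 rad and angle between the z axis of plate1 and the z axis of bay2, either way round below 0.1 rad) or (x of plate1 in the frame of bay3 between -0.011 and 0.011 m and y of plate1 in the frame of bay3 between -0.01 and 0.01 m and z of plate1 in the frame of bay3 between 0.0005 and 0.0085 m and angle between the x axis of plate1 and the x axis of bay3, either way round below 0.16 rad and angle between the z axis of plate1 and the z axis of bay3, either way round below 0.1 rad)) and linear speed of each of plate1, plate2, plate3 below 0.02 m/s and contact force between the fingers and plate1 below 0.2 N and ((x of plate2 in the frame of bay1 between -0.011 and 0.011 m and y of plate2 in the frame of bay1 between -0.01 and 0.01 m and z of plate2 in the frame of bay1 between 0.0005 and 0.0085 m and angle between the x axis of plate2 and the x axis of bay1, either way round below 0.16 rad and angle between the z axis of plate2 and the z axis of bay1, either way round below 0.1 rad) or (x of plate2 in the frame of bay2 between -0.011 and 0.011 m and y of plate2 in the frame of bay2 between -0.01 and 0.01 m and z of plate2 in the frame of bay2 between 0.0005 and 0.0085 m and angle between the x axis of plate2 and the x axis of bay2, either way round below 0.16 rad and angle between the z axis of plate2 and the z axis of bay2, either way round below 0.1 rad) or (x of plate2 in the frame of bay3 between -0.011 and 0.011 m and y of plate2 in the frame of bay3 between -0.01 and 0.01 m and z of plate2 in the frame of bay3 between 0.0005 and 0.0085 m and angle between the x axis of plate2 and the x axis of bay3, either way round below 0.16 rad and angle between the z axis of plate2 and the z axis of bay3, either way round below 0.1 rad)) and contact force between the fingers and plate2 below 0.2 N and ((x of plate3 in the frame of bay1 between -0.011 and 0.011 m and y of plate3 in the frame of bay1 between -0.01 and 0.01 m and z of plate3 in the frame of bay1 between 0.0005 and 0.0085 m and angle between the x axis of plate3 and the x axis of bay1, either way round below 0.16 rad and angle between the z axis of plate3 and the z axis of bay1, either way round below 0.1 rad) or (x of plate3 in the frame of bay2 between -0.011 and 0.011 m and y of plate3 in the frame of bay2 between -0.01 and 0.01 m and z of plate3 in the frame of bay2 between 0.0005 and 0.0085 m and angle between the x axis of plate3 and the x axis of bay2, either way round below 0.16 rad and angle between the z axis of plate3 and the z axis of bay2, either way round below 0.1 rad) or (x of plate3 in the frame of bay3 between -0.011 and 0.011 m and y of plate3 in the frame of bay3 between -0.01 and 0.01 m and z of plate3 in the frame of bay3 between 0.0005 and 0.0085 m and angle between the x axis of plate3 and the x axis of bay3, either way round below 0.16 rad and angle between the z axis of plate3 and the z axis of bay3, either way round below 0.1 rad)) and contact force between the fingers and plate3 below 0.2 N), for 0.3 s.
At the end, for the whole second after the job is handed in: The panel stands still, tilted 25 degrees (within 4) and swivelled +20 degrees (within 4.5); every plate present lies on the panel face in a bay of its own, within 11 mm along and 10 mm across the bay centre and 9 degrees of square, at rest and released (value of joint panel_tilt between 0.366 and 0.506 rad and value of joint panel_swivel between 0.269 and 0.429 rad and velocity of joint panel_tilt between -0.03 and 0.03 rad/s and velocity of joint panel_swivel between -0.03 and 0.03 rad/s and ((x of plate1 in the frame of bay1 between -0.011 and 0.011 m and y of plate1 in the frame of bay1 between -0.01 and 0.01 m and z of plate1 in the frame of bay1 between 0.0005 and 0.0085 m and angle between the x axis of plate1 and the x axis of bay1, either way round below 0.16 rad and angle between the z axis of plate1 and the z axis of bay1, either way round below 0.1 rad) or (x of plate1 in the frame of bay2 between -0.011 and 0.011 m and y of plate1 in the frame of bay2 between -0.01 and 0.01 m and z of plate1 in the frame of bay2 between 0.0005 and 0.0085 m and angle between the x axis of plate1 and the x axis of bay2, either way round below 0.16 rad and angle between the z axis of plate1 and the z axis of bay2, either way round below 0.1 rad) or (x of plate1 in the frame of bay3 between -0.011 and 0.011 m and y of plate1 in the frame of bay3 between -0.01 and 0.01 m and z of plate1 in the frame of bay3 between 0.0005 and 0.0085 m and angle between the x axis of plate1 and the x axis of bay3, either way round below 0.16 rad and angle between the z axis of plate1 and the z axis of bay3, either way round below 0.1 rad)) and linear speed of each of plate1, plate2, plate3 below 0.02 m/s and contact force between the fingers and plate1 below 0.2 N and ((x of plate2 in the frame of bay1 between -0.011 and 0.011 m and y of plate2 in the frame of bay1 between -0.01 and 0.01 m and z of plate2 in the frame of bay1 between 0.0005 and 0.0085 m and angle between the x axis of plate2 and the x axis of bay1, either way round below 0.16 rad and angle between the z axis of plate2 and the z axis of bay1, either way round below 0.1 rad) or (x of plate2 in the frame of bay2 between -0.011 and 0.011 m and y of plate2 in the frame of bay2 between -0.01 and 0.01 m and z of plate2 in the frame of bay2 between 0.0005 and 0.0085 m and angle between the x axis of plate2 and the x axis of bay2, either way round below 0.16 rad and angle between the z axis of plate2 and the z axis of bay2, either way round below 0.1 rad) or (x of plate2 in the frame of bay3 between -0.011 and 0.011 m and y of plate2 in the frame of bay3 between -0.01 and 0.01 m and z of plate2 in the frame of bay3 between 0.0005 and 0.0085 m and angle between the x axis of plate2 and the x axis of bay3, either way round below 0.16 rad and angle between the z axis of plate2 and the z axis of bay3, either way round below 0.1 rad)) and contact force between the fingers and plate2 below 0.2 N and ((x of plate3 in the frame of bay1 between -0.011 and 0.011 m and y of plate3 in the frame of bay1 between -0.01 and 0.01 m and z of plate3 in the frame of bay1 between 0.0005 and 0.0085 m and angle between the x axis of plate3 and the x axis of bay1, either way round below 0.16 rad and angle between the z axis of plate3 and the z axis of bay1, either way round below 0.1 rad) or (x of plate3 in the frame of bay2 between -0.011 and 0.011 m and y of plate3 in the frame of bay2 between -0.01 and 0.01 m and z of plate3 in the frame of bay2 between 0.0005 and 0.0085 m and angle between the x axis of plate3 and the x axis of bay2, either way round below 0.16 rad and angle between the z axis of plate3 and the z axis of bay2, either way round below 0.1 rad) or (x of plate3 in the frame of bay3 between -0.011 and 0.011 m and y of plate3 in the frame of bay3 between -0.01 and 0.01 m and z of plate3 in the frame of bay3 between 0.0005 and 0.0085 m and angle between the x axis of plate3 and the x axis of bay3, either way round below 0.16 rad and angle between the z axis of plate3 and the z axis of bay3, either way round below 0.1 rad)) and contact force between the fingers and plate3 below 0.2 N); the robot touches nothing.
It fails at once if fingers or arm press on a coated face (over 4 N) (contact force between any of the fingers, the arm and plate1_coating above 4 N or contact force between any of the fingers, the arm and plate2_coating above 4 N or contact force between any of the fingers, the arm and plate3_coating above 4 N).
It fails at once if a bystander is moved more than 3 cm (distance of any of vial_1, vial_3, lens_blower, petri_dish_a, objective_can, tweezers from where it was at the start of the episode above 0.03 m).
Of plate1, plate2, plate3 only 2 to 3 are there at a start; the rules pass over those that are not, and their reading is None.
At some moment in a run one of plate1, plate2, plate3 may be knocked a few centimetres aside while the robot is not near it.
Once in a run the grip may slacken for a moment while it holds something.
It also fails if it takes over 210 s, if anything falls off the work surface, if the arm or the gripper's body presses on something with over 40 N, if the wrist force passes 120 N, or if a joint passes its speed limit or range.

## Robot

A 6-joint arm with a two-finger parallel gripper is mounted at the origin on a cart in front of the work surface, level with it; the furniture and walls round the work are solid. World frame = base frame: x ahead of the robot, y to its left, z up, the work surface at z = 0. Lengths are in m, angles in degrees, forces in N, time in s.
With the tool pointing down it reaches from about 0.4 to 0.825 m from the base axis. Payload 7 kg.
Tool frame: the origin (TCP) lies on the centre line of the jaws, within the pads' length; the fingertips stand r.tip_reach ahead of it and the grasp point (between the pads) is the TCP (r.tip_reach is the distance from the TCP to the fingertips, in m); z points along the fingers, y is the line along which they close (so a half turn about z gives the same grasp; the last joint's range is limited). The gripper opens to 88 mm and grips with 3 to 60 N. Pads are 19 mm wide; open, the fingers measure 130 mm over their backs; the gripper's body (78 mm by 193 mm) begins 47 mm behind the grasp point.
Start: joints at [-60.327, 20.546, 0.682, 0, -70.136, -16.507], TCP at [0.154, -0.657, 0.246] pointing down, gripper open.
Joint ranges: [-176.03, 176.03], [-82.01, 121.73], [-58.28, 71.71], [-173.87, 95.51], [-174.79, -0.11], [-173.66, 173.66]. Speed limits (degrees/s): [136.94, 136.94, 172.46, 180, 180, 180].

## Interface

Orientations are given as [roll, pitch, yaw] about the fixed x, y, z axes, in that order (R = Rz(yaw) Ry(pitch) Rx(roll)).
In Python, from plant import sensors, cams, r gives the robot as it stands.
- The arm moves only by the tool drive_tool, never from a script. Its argument "rows" is a list of rows, each an object of numbers: "fingers": the gripper's target within -1 to 1 (fully open at 1, half-way at 0, shut at -1); "x", "y", "z": the shift along the tool's x, y, z in m; "spin": the turn about the tool's z in rad. A call has 1 to 10 rows; each row is the pose to reach, as a shift and turn from the pose commanded when the call began, along the tool's axes at that moment; what a row does not reach only later rows make up. A row lasts 1/8 s, in which the tool goes at most 62.5 mm and 10.7 degrees, less where a joint would pass 70% of its speed; a pose out of reach is approached as far as the arm can. A call with a gripper value outside its range is refused whole. The fingers move at their own pace and stop on an object; "newtons" is the grip in N (left out, the last holds). Time passes only in rows, so rows that repeat a pose let the fingers close. It gives the time, the measured TCP pose, the force, the opening and the grip force at its end, in the units of the state.
- sensors.get_state(): the state, without advancing time (a new reading comes with each control period).
- cams.capture(name): name is "scene" or "top"; returns a dict with "pixels" (400x640x3 uint8, red, green, blue), "intrinsics" (3x3 intrinsics, pixels), "eye" and "orientation" of the camera in the world. Camera axes: x right, y up, looking along -z (the intrinsics and any distortion apply to the point x, -y, -z); pixel columns grow to the right and rows downward; lengths in m; the calibration is good to about 2 mm. A picture is of the moment at which its call begins. There is no depth.
- r.close_job(): hands the job in; it is judged then, once.
The state is a dict: "time_s": time; "joints": joint angles; "qd": joint speeds; "joint_torque": joint torques, N m; "tcp_pos": TCP position; "eef_rot": TCP orientation; "contact_force": force on the tool from outside, world axes, zero at the start; "moment": the same for the moment, N m; "gripper_width": finger opening in m; "gripper_force": force on a finger pad.
Only numpy, scipy, OpenCV 4.12 (cv2) and the standard library are available. Lean on these libraries where they do the work, as an engineer would, in place of code of your own. Each camera call takes 0.05 s, during which the arm holds its last target. There are 200 camera calls.

## Working session

There is one attempt and no reset: what is moved stays moved. The work goes in short steps, Python scripts to look and compute and a tool call to move; the robot and the scene stay as the last step left them, time stands still between calls to the robot, and variables do not carry over. Pictures are saved under pics/ and viewed, at most 14 in all, crops included, and the job is handed in when it is done.

Besides the shell and the picture viewer there is one more tool, called as name(argument=value, ...) on one line, values as JSON. drive_tool: Moves the arm, as the interface text tells. Its arguments: {"type":"object","properties":{"rows":{"type":"array"},"newtons":{"type":"number"}},"required":["rows"]}

```bash
ls; mkdir -p pics
cat > h.py <<'E'
import numpy as np, cv2
from plant import sensors, cams, r
def cap(n,f=None):
    c=cams.capture(n)
    if f: cv2.imwrite('pics/'+f,c['pixels'][:,:,::-1])
    return c
def Rc(c):
    o=np.array(c['orientation'],float)
    if o.shape==(3,3): return o
    from scipy.spatial.transform import Rotation as R
    return R.from_euler('xyz',o,degrees=True).as_matrix() if o.size==3 else R.from_quat(o).as_matrix()
def pix2w(c,u,v,z):
    d=np.linalg.solve(np.array(c['intrinsics']),[u,v,1.]); d=Rc(c)@np.array([d[0],-d[1],-d[2]])
    e=np.array(c['eye']); return e+d*(z-e[2])/d[2]
def w2pix(c,p):
    q=Rc(c).T@(np.array(p,float)-np.array(c['eye'])); q=np.array(c['intrinsics'])@np.array([q[0],-q[1],-q[2]]); return q[:2]/q[2]
E
python3 - <<'E'
from h import *
for n in('scene','top'):
    c=cap(n,n+'0.png'); print(n,{k:np.round(v,4).tolist() for k,v in c.items() if k!='pixels'}, c.keys())
print(sensors.get_state(), r.tip_reach)
E
```

```text
pics
scene {'intrinsics': [[394.4879, 0.0, 322.5718], [0.0, 394.4879, 196.3776], [0.0, 0.0, 1.0]], 'eye': [-0.4732, 0.8866, 0.667], 'orientation': [64.214, 0.4232, -126.8537]} dict_keys(['pixels', 'intrinsics', 'eye', 'orientation'])
top {'intrinsics': [[367.5627, 0.0, 320.8639], [0.0, 367.5627, 202.977], [0.0, 0.0, 1.0]], 'eye': [0.3182, 0.1374, 1.1838], 'orientation': [10.8145, -0.7908, -88.9655]} dict_keys(['pixels', 'intrinsics', 'eye', 'orientation'])
{'time_s': 0.1, 'joints': array([-6.03259385e+01,  2.05879041e+01,  6.39439742e-01, -1.59060516e-02,
       -7.01368253e+01, -1.65059078e+01]), 'qd': array([ 0.07482688, -0.09088978,  0.12209205,  0.09709501, -0.00419708,
        0.08609707]), 'joint_torque': array([-2.94946905e-03, -5.84164381e+01,  2.93752849e+01,  7.01557472e+00,
        1.01719686e-02, -4.27323141e-05]), 'tcp_pos': array([ 0.15363349, -0.65686595,  0.24471882]), 'eef_rot': array([ 1.79913976e+02, -9.89667648e-03, -1.66837255e+02]), 'contact_force': array([-1.00553722, -0.57778626,  0.49566859]), 'moment': array([ 0.03126115, -0.00772106,  0.01307213]), 'gripper_force': 0.0, 'gripper_width': 0.0875082539052267} 0.019
```

View pics/top0.png

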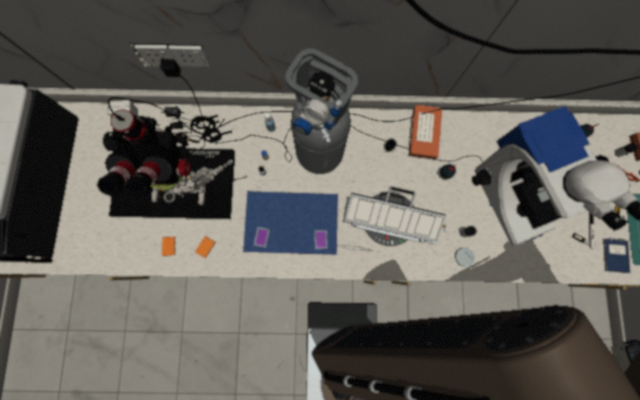

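View pics/scene0.png

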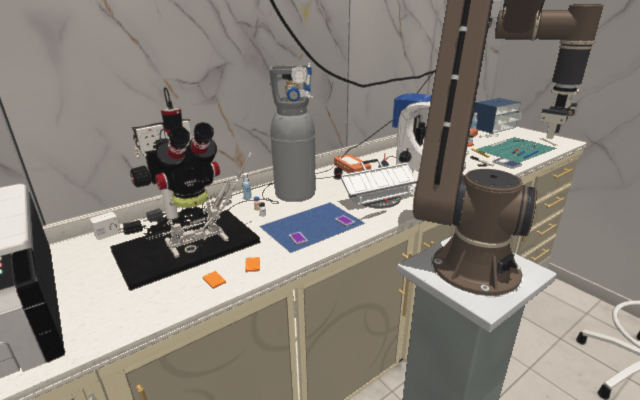

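The top view shows two violet plates on the mat at (262,237) and (321,240). The two orange look-alikes at (168,246) and (205,247) are off the mat, so they aren't meant. The panel is at (395,217), tilted and turned. I'll enlarge to confirm.

```bash
cat >> h.py <<'E'
def crop(c,f,x0,x1,y0,y1,k):
    cv2.imwrite('pics/'+f,cv2.resize(c['pixels'][y0:y1,x0:x1,::-1],None,fx=k,fy=k,interpolation=cv2.INTER_CUBIC))
def plates(c,z=0.0065):
    """violet patches -> world centre, long-axis yaw (deg), size"""
    hsv=cv2.cvtColor(c['pixels'],cv2.COLOR_RGB2HSV)
    m=cv2.inRange(hsv,(135,90,60),(165,255,255)); out=[]
    n,l,s,_=cv2.connectedComponentsWithStats(m)
    for i in range(1,n):
        if s[i,4]<25: continue
        ys,xs=np.where(l==i); P=np.array([pix2w(c,x,y,z)[:2] for x,y in zip(xs,ys)])
        w,V=np.linalg.eigh(np.cov(P.T)); a=np.degrees(np.arctan2(V[1,1],V[0,1]))%180
        out.append((xs.mean().round(1),ys.mean().round(1),P.mean(0).round(4),a.round(1),np.sqrt(12*w).round(4)))
    return out
E
python3 - <<'E'
from h import *
c=cap('top'); crop(c,'t1.png',240,480,175,265,3.3)
s=cap('scene'); crop(s,'s1.png',260,430,140,250,4.5)
for n,cc in(('top',c),('scene',s)):
    print(n,*plates(cc,0.011),sep='\n')
E
```

```text
top
(np.float64(261.2), np.float64(236.8), array([0.4288, 0.3132]), np.float64(169.7), array([0.0268, 0.0463]))
(np.float64(320.4), np.float64(238.9), array([0.4258, 0.1247]), np.float64(4.8), array([0.0259, 0.0472]))
scene
(np.float64(344.5), np.float64(219.6), array([0.4253, 0.1256]), np.float64(178.6), array([0.0276, 0.0477]))
(np.float64(297.6), np.float64(237.0), array([0.4289, 0.3151]), np.float64(168.3), array([0.0285, 0.0489]))
```

View pics/t1.png

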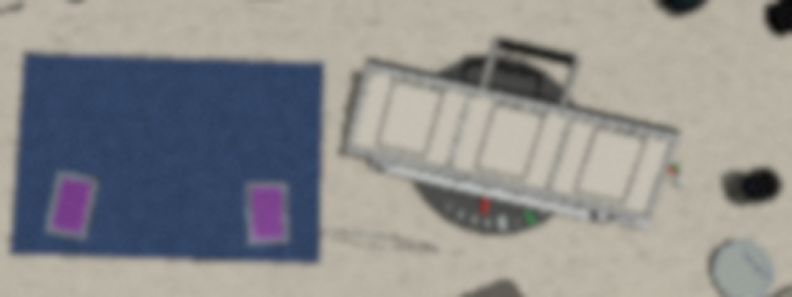

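View pics/s1.png

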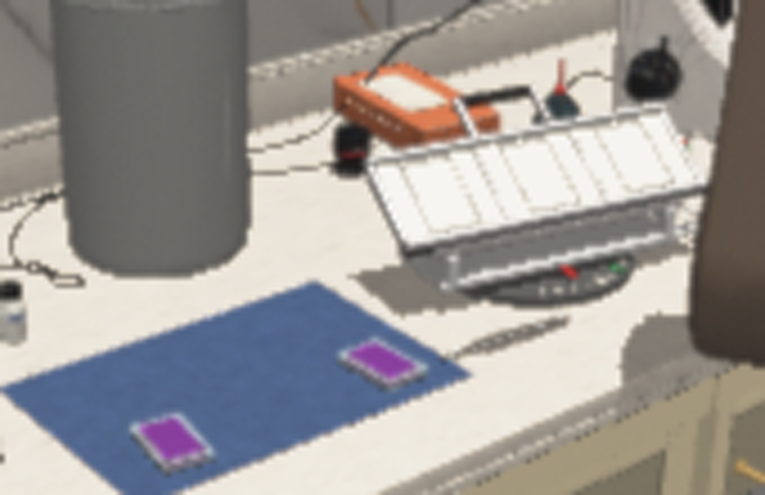

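```bash
cat > fit.py <<'E'
from h import *
from scipy.optimize import least_squares
T,S=cap('top'),cap('scene')
t=lambda u,v:(240+u/3.3,175+v/3.3)
s=lambda u,v:(260+u/4.5,140+v/4.5)
def pt(q,x,y,h):
    cx,cy,a,ti=q[:4]; a,ti=a,ti
    X=-0.045+x*np.cos(ti)-h*np.sin(ti); Z=0.055+x*np.sin(ti)+h*np.cos(ti)
    return [cx+np.cos(a)*X-np.sin(a)*y, cy+np.sin(a)*X+np.cos(a)*y, Z]
obs=[(T,t(500,44),(.133,.034,0)),(T,t(576,60),(.133,-.034,0)),(S,s(458,103),(.133,.034,0)),(S,s(530,92),(.133,-.034,0)),
 (T,t(370,62),(.091,.145,'h')),(T,t(678,131),(.091,-.145,'h')),(T,t(345,150),(-.001,.145,'h')),(T,t(645,225),(-.001,-.145,'h')),
 (S,s(368,162),(.091,.145,'h')),(S,s(665,105),(.091,-.145,'h')),(S,s(405,247),(-.001,.145,'h')),(S,s(708,186),(-.001,-.145,'h'))]
def f(q):
    e=[]
    for c,p,(x,y,h) in obs: e+=list(w2pix(c,pt(q,x,y,q[4] if h=='h' else h))-p)
    return e+[(q[4]-.008)/.004]
o=least_squares(f,[.49,-.1,-.2,.5,.01],loss='soft_l1'); q=o.x
print('c',q[:2],'yaw',np.degrees(q[2]),'tilt',np.degrees(q[3]),'h',q[4]); print(np.round(np.reshape(o.fun[:-1],(-1,2)),1).tolist())
for n,p,z in(('long',t(503,222),.0105),('green',t(530,217),.0105),('pointer',t(486,206),.015)):
    w=pix2w(T,*p,z)[:2]-q[:2]; print(n,np.hypot(*w),np.degrees(np.arctan2(-w[1],-w[0])))
print('handle',pt(q,.133,0,0))
E
python3 fit.py
```

```text
c [ 0.49582564 -0.09982996] yaw -12.704584567292546 tilt 30.85791727878147 h 0.006371528953083128
[[-0.2, -0.4], [-0.8, 0.1], [0.7, 0.2], [-0.0, 0.0], [-0.7, -0.9], [0.9, 1.1], [-0.2, -0.0], [1.0, -0.3], [-0.7, -0.6], [-0.7, -0.1], [0.8, 0.5], [0.8, 0.2]]
long 0.07648956955938667 4.293282711235543
green 0.07783693767172402 24.308797641273085
pointer 0.06259165233938403 -10.483244527961459
handle [np.float64(0.5633048457820605), np.float64(-0.11504273023437345), np.float64(0.12321714708402112)]
```

The enlargements confirm two violet plates, at top px (262,237) and (321,240), and the two views agree on their positions. The panel has the handle at its far edge, the pointer is to the left of the long white mark, tilt is about 31° and swivel about -17°.

```bash
cat >> h.py <<'E'
def go(*wps):
    """print shift in tool axes (x,y,z,spin rad) for world (x,y,z,yaw deg) waypoints"""
    st=sensors.get_state(); p=st['tcp_pos']; a=np.radians(st['eef_rot'][2])
    print('at',p.round(4),st['eef_rot'].round(1),'w',round(st['gripper_width'],4),'F',st['contact_force'].round(1),'j',st['joints'].round(0),'t',round(st['time_s'],1))
    for w in wps:
        d=np.array(w[:3])-p; s=(a-np.radians(w[3])+np.pi)%(2*np.pi)-np.pi
        print(w,'->',np.round([d[0]*np.cos(a)+d[1]*np.sin(a),d[0]*np.sin(a)-d[1]*np.cos(a),-d[2],s],4))
E
python3 -c "
from h import *
go((.38,-.25,.26,-102.7),(.5633,-.115,.22,-102.7),(.5633,-.115,.135,-102.7))"
```

```text
at [ 0.1537 -0.6571  0.2453] [ 180.    -0.  -166.8] w 0.0876 F [0.1 0.6 0.7] j [-60.  21.   1.  -0. -70. -17.] t 0.3
(0.38, -0.25, 0.26, -102.7) -> [-0.3131  0.3449 -0.0147 -1.1194]
(0.5633, -0.115, 0.22, -102.7) -> [-0.5223  0.4346  0.0253 -1.1194]
(0.5633, -0.115, 0.135, -102.7) -> [-0.5223  0.4346  0.1103 -1.1194]
```

drive_tool(rows=[{"x": -0.04, "y": 0.043, "z": -0.005, "spin": -0.12, "fingers": -0.4}, {"x": -0.08, "y": 0.086, "z": -0.015, "spin": -0.24}, {"x": -0.12, "y": 0.13, "z": -0.015, "spin": -0.37}, {"x": -0.16, "y": 0.173, "z": -0.015, "spin": -0.5}, {"x": -0.2, "y": 0.216, "z": -0.015, "spin": -0.63}, {"x": -0.24, "y": 0.26, "z": -0.015, "spin": -0.76}, {"x": -0.28, "y": 0.303, "z": -0.015, "spin": -0.9}, {"x": -0.313, "y": 0.345, "z": -0.015, "spin": -1.02}, {"x": -0.36, "y": 0.365, "z": -0.015, "spin": -1.119}, {"x": -0.41, "y": 0.387, "z": -0.005, "spin": -1.119}], newtons=20)

```text
invalid input
```

```bash
python3 -c "
from h import *
go((.5633,-.115,.18,-102.7),(.5633,-.115,.131,-102.7))"
```

```text
at [ 0.1537 -0.6571  0.2453] [ 180.    -0.  -166.8] w 0.0876 F [0.1 0.6 0.7] j [-60.  21.   1.  -0. -70. -17.] t 0.3
(0.5633, -0.115, 0.18, -102.7) -> [-0.5223  0.4346  0.0653 -1.1194]
(0.5633, -0.115, 0.131, -102.7) -> [-0.5223  0.4346  0.1143 -1.1194]
```

drive_tool(rows=[{"fingers": -0.4, "x": -0.04, "y": 0.043, "z": -0.005, "spin": -0.12}, {"fingers": -0.4, "x": -0.08, "y": 0.086, "z": -0.015, "spin": -0.24}, {"fingers": -0.4, "x": -0.12, "y": 0.13, "z": -0.015, "spin": -0.37}, {"fingers": -0.4, "x": -0.16, "y": 0.173, "z": -0.015, "spin": -0.5}, {"fingers": -0.4, "x": -0.2, "y": 0.216, "z": -0.015, "spin": -0.63}, {"fingers": -0.4, "x": -0.24, "y": 0.26, "z": -0.015, "spin": -0.76}, {"fingers": -0.4, "x": -0.28, "y": 0.303, "z": -0.015, "spin": -0.9}, {"fingers": -0.4, "x": -0.313, "y": 0.345, "z": -0.015, "spin": -1.02}, {"fingers": -0.4, "x": -0.36, "y": 0.365, "z": -0.015, "spin": -1.119}, {"fingers": -0.4, "x": -0.41, "y": 0.387, "z": -0.005, "spin": -1.119}], newtons=20)

```text
time_s: 1.55
tcp_pos: [0.4663, -0.1857, 0.2519]
eef_rot: [-179.8, 0.0, -102.6]
contact_force: [1.3, -0.5, 0.2]
gripper_width: 0.0263
gripper_force: 0.0
```

```bash
python3 -c "
from h import *
go((.5633,-.115,.18,-102.7),(.5633,-.115,.131,-102.7))"
```

```text
at [ 0.4663 -0.1857  0.2519] [-179.8    0.  -102.6] w 0.0263 F [ 1.3 -0.5  0.2] j [  1.   4. -20.   0. -66. -13.] t 1.6
(0.5633, -0.115, 0.18, -102.7) -> [-0.0901 -0.0792  0.0719  0.0019]
(0.5633, -0.115, 0.131, -102.7) -> [-0.0901 -0.0792  0.1209  0.0019]
```

drive_tool(rows=[{"fingers": -0.4, "x": -0.045, "y": -0.04, "z": 0.02, "spin": 0}, {"fingers": -0.4, "x": -0.09, "y": -0.079, "z": 0.05, "spin": 0}, {"fingers": -0.4, "x": -0.09, "y": -0.079, "z": 0.07, "spin": 0}, {"fingers": -0.4, "x": -0.09, "y": -0.079, "z": 0.08, "spin": 0}, {"fingers": -0.4, "x": -0.09, "y": -0.079, "z": 0.09, "spin": 0}, {"fingers": -0.4, "x": -0.09, "y": -0.079, "z": 0.1, "spin": 0}, {"fingers": -0.4, "x": -0.09, "y": -0.079, "z": 0.11, "spin": 0}, {"fingers": -0.4, "x": -0.09, "y": -0.079, "z": 0.12, "spin": 0}, {"fingers": -0.4, "x": -0.09, "y": -0.079, "z": 0.12, "spin": 0}])

```text
time_s: 2.68
tcp_pos: [0.5611, -0.1168, 0.1298]
eef_rot: [179.9, -0.0, -102.7]
contact_force: [-0.2, 0.7, 0.2]
gripper_width: 0.0262
gripper_force: 0.0
```

```bash
python3 -c "
from h import *
s=cap('scene'); crop(s,'s2.png',320,430,110,210,5.5)"
```

```text
(no output)
```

View pics/s2.png

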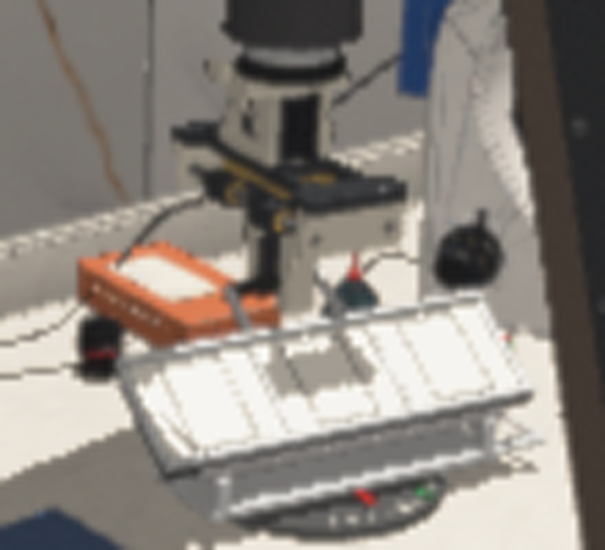

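The fingers stand down behind the panel edge at crop (265,270), with the handle between them, and there is no contact force. Now I'll close.

drive_tool(rows=[{"fingers": -1, "x": 0, "y": 0, "z": 0, "spin": 0}, {"fingers": -1, "x": 0, "y": 0, "z": 0, "spin": 0}, {"fingers": -1, "x": 0, "y": 0, "z": 0, "spin": 0}, {"fingers": -1, "x": 0, "y": 0, "z": 0, "spin": 0}])

```text
time_s: 3.22
tcp_pos: [0.5614, -0.1165, 0.1306]
eef_rot: [180.0, 0.0, -102.7]
contact_force: [-1.8, 1.7, 0.1]
gripper_width: 0.0111
gripper_force: 20.0
```

```bash
cat > arc.py <<'E'
from h import *
import sys
# handle path: cx cy, (yaw,tilt) list ; d = tcp height over bar
def hp(cx,cy,yaw,tilt,R=.133,o=.045):
    a,t=np.radians([yaw,tilt]); X=-o+R*np.cos(t)
    return np.array([cx+np.cos(a)*X,cy+np.sin(a)*X,.055+R*np.sin(t)])
def path(cx,cy,poses,off):
    st=sensors.get_state(); p=st['tcp_pos']; a=np.radians(st['eef_rot'][2]); h0=hp(cx,cy,*poses[0])
    for y,t in poses[1:]:
        d=hp(cx,cy,y,t)-h0
        print((y,round(t,1)),np.round([d[0]*np.cos(a)+d[1]*np.sin(a),d[0]*np.sin(a)-d[1]*np.cos(a),-d[2],-np.radians(y-poses[0][0])],4))
E
python3 -c "
from arc import *
go()
path(.4958,-.0998,[(-12.7,30.9),(-12.7,26),(-12.7,21),(-12.7,16),(-12.7,11),(-12.7,6),(-12.7,2),(-12.7,0)],0)
"
```

```text
at [ 0.5614 -0.1165  0.1306] [ 180.     0.  -102.7] w 0.0111 F [-1.8  1.7  0.1] j [  8.  17. -21.  -0. -52. -21.] t 3.2
(-12.7, 26) [-0.     -0.0054  0.01   -0.    ]
(-12.7, 21) [-0.     -0.01    0.0206 -0.    ]
(-12.7, 16) [-0.     -0.0137  0.0316 -0.    ]
(-12.7, 11) [-0.     -0.0164  0.0429 -0.    ]
(-12.7, 6) [-0.     -0.0181  0.0544 -0.    ]
(-12.7, 2) [-0.     -0.0188  0.0637 -0.    ]
(-12.7, 0) [-0.     -0.0189  0.0683 -0.    ]
```

drive_tool(rows=[{"fingers": -1, "x": 0, "y": -0.0054, "z": 0.01, "spin": 0}, {"fingers": -1, "x": 0, "y": -0.01, "z": 0.0206, "spin": 0}, {"fingers": -1, "x": 0, "y": -0.0137, "z": 0.0316, "spin": 0}, {"fingers": -1, "x": 0, "y": -0.0164, "z": 0.0429, "spin": 0}, {"fingers": -1, "x": 0, "y": -0.0181, "z": 0.0544, "spin": 0}, {"fingers": -1, "x": 0, "y": -0.0188, "z": 0.0637, "spin": 0}, {"fingers": -1, "x": 0, "y": -0.0189, "z": 0.0685, "spin": 0}, {"fingers": -1, "x": 0, "y": -0.0189, "z": 0.0685, "spin": 0}, {"fingers": -1, "x": 0, "y": -0.0189, "z": 0.0685, "spin": 0}])

```text
time_s: 4.35
tcp_pos: [0.5813, -0.1209, 0.062]
eef_rot: [-179.9, 0.0, -102.7]
contact_force: [5.9, -1.6, -4.3]
gripper_width: 0.0113
gripper_force: 20.0
```

```bash
python3 -c "
from arc import *
go()
path(.4958,-.0998,[(-12.7,0)]+[(y,0) for y in(-10,-7,-4,-1,2,4,5)],0)
"
```

```text
at [ 0.5813 -0.1209  0.062 ] [-179.9    0.  -102.7] w 0.0113 F [ 5.9 -1.6 -4.3] j [  7.  23. -22.   0. -44. -20.] t 4.3
(-10, 0) [-0.0041  0.0001 -0.     -0.0471]
(-7, 0) [-0.0087  0.0004 -0.     -0.0995]
(-4, 0) [-0.0133  0.001  -0.     -0.1518]
(-1, 0) [-0.0178  0.0018 -0.     -0.2042]
(2, 0) [-0.0223  0.0029 -0.     -0.2566]
(4, 0) [-0.0253  0.0037 -0.     -0.2915]
(5, 0) [-0.0268  0.0042 -0.     -0.3089]
```

drive_tool(rows=[{"fingers": -1, "x": -0.0041, "y": 0.0001, "z": 0, "spin": -0.047}, {"fingers": -1, "x": -0.0087, "y": 0.0004, "z": 0, "spin": -0.1}, {"fingers": -1, "x": -0.0133, "y": 0.001, "z": 0, "spin": -0.152}, {"fingers": -1, "x": -0.0178, "y": 0.0018, "z": 0, "spin": -0.204}, {"fingers": -1, "x": -0.0223, "y": 0.0029, "z": 0, "spin": -0.257}, {"fingers": -1, "x": -0.0253, "y": 0.0037, "z": 0, "spin": -0.292}, {"fingers": -1, "x": -0.026, "y": 0.004, "z": 0, "spin": -0.3}, {"fingers": -1, "x": -0.026, "y": 0.004, "z": 0, "spin": -0.3}])

```text
time_s: 5.35
tcp_pos: [0.5842, -0.0945, 0.0625]
eef_rot: [-179.7, -0.0, -85.5]
contact_force: [7.9, -1.7, -3.6]
gripper_width: 0.0114
gripper_force: 20.0
```

drive_tool(rows=[{"fingers": -0.4, "x": 0, "y": 0, "z": 0, "spin": 0}, {"fingers": -0.4, "x": 0, "y": 0, "z": 0, "spin": 0}, {"fingers": -0.4, "x": 0, "y": 0, "z": -0.01, "spin": 0}, {"fingers": -0.4, "x": 0, "y": 0, "z": -0.04, "spin": 0}, {"fingers": -0.4, "x": 0, "y": 0, "z": -0.09, "spin": 0}, {"fingers": -0.4, "x": 0, "y": 0, "z": -0.15, "spin": 0}, {"fingers": 0.5, "x": -0.03, "y": 0.05, "z": -0.18, "spin": 0.15}, {"fingers": 0.5, "x": -0.06, "y": 0.11, "z": -0.18, "spin": 0.3}, {"fingers": 0.5, "x": -0.12, "y": 0.13, "z": -0.18, "spin": 0.3}, {"fingers": 0.5, "x": -0.18, "y": 0.13, "z": -0.18, "spin": 0.3}])

```text
time_s: 6.6
tcp_pos: [0.4366, 0.0719, 0.2435]
eef_rot: [-179.9, 0.1, -102.8]
contact_force: [1.9, -0.0, -0.1]
gripper_width: 0.061
gripper_force: 0.0
```

```bash
python3 -c "
from arc import *
go()
c=cap('top'); crop(c,'t2.png',240,480,175,265,3.3); s=cap('scene'); crop(s,'s3.png',310,430,140,220,6)
print(plates(c,.011),plates(s,.011))
"
```

```text
at [0.4366 0.0719 0.2435] [-1.799e+02  1.000e-01 -1.028e+02] w 0.061 F [ 1.9 -0.  -0.1] j [ 35.  -2. -27.  -0. -65. -48.] t 6.6
[] [(np.float64(344.4), np.float64(219.4), array([0.4263, 0.1255]), np.float64(179.9), array([0.0219, 0.0442])), (np.float64(297.4), np.float64(236.9), array([0.4296, 0.3152]), np.float64(165.5), array([0.0281, 0.048 ]))]
```

View pics/t2.png

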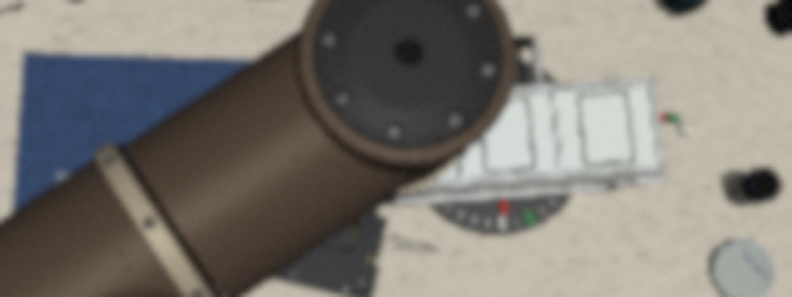

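View pics/s3.png

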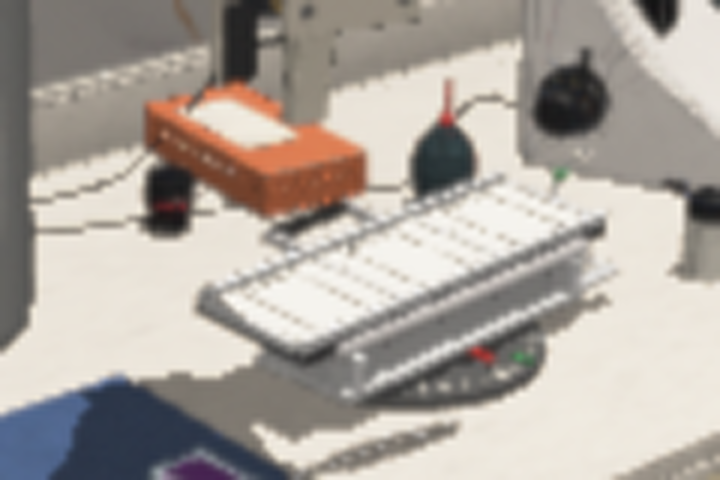

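The panel is flat, with the red pointer at crop (504,207) on the long white mark at (503,222). The plates haven't moved. Next I'll hover over the plate at y≈0.125 with a modest opening, to stay clear of the tweezers.

```bash
python3 -c "
from arc import *
go((.4256,.1252,.1,3),(.4256,.1252,.024,3))
c=cap('top')
for n,p in dict(bay1=(.5037,-.1935,.061),bay2=(.4963,-.0998,.061)).items(): u=w2pix(c,p); print(n,(u-[240,175])*3.3)
"
```

```text
at [0.4378 0.0759 0.2434] [-1.799e+02  1.000e-01 -1.024e+02] w 0.0646 F [ 0.5 -0.4  0.1] j [ 35.  -2. -27.  -0. -65. -48.] t 6.7
(0.4256, 0.1252, 0.1, 3) -> [-0.0456  0.0225  0.1434 -1.8394]
(0.4256, 0.1252, 0.024, 3) -> [-0.0456  0.0225  0.2194 -1.8394]
bay1 [605.63374964 129.71509389]
bay2 [506.3969258  135.50485937]
```

drive_tool(rows=[{"fingers": 0.18, "x": -0.005, "y": 0.002, "z": 0.01, "spin": -0.184}, {"fingers": 0.18, "x": -0.01, "y": 0.005, "z": 0.03, "spin": -0.368}, {"fingers": 0.18, "x": -0.015, "y": 0.007, "z": 0.05, "spin": -0.552}, {"fingers": 0.18, "x": -0.02, "y": 0.01, "z": 0.065, "spin": -0.736}, {"fingers": 0.18, "x": -0.025, "y": 0.012, "z": 0.08, "spin": -0.92}, {"fingers": 0.18, "x": -0.03, "y": 0.015, "z": 0.095, "spin": -1.104}, {"fingers": 0.18, "x": -0.035, "y": 0.018, "z": 0.11, "spin": -1.288}, {"fingers": 0.18, "x": -0.04, "y": 0.02, "z": 0.125, "spin": -1.472}, {"fingers": 0.18, "x": -0.0456, "y": 0.0225, "z": 0.143, "spin": -1.656}, {"fingers": 0.18, "x": -0.0456, "y": 0.0225, "z": 0.143, "spin": -1.839}])

```text
time_s: 8.0
tcp_pos: [0.4261, 0.1196, 0.098]
eef_rot: [179.9, 0.1, 2.9]
contact_force: [0.3, -0.3, 0.4]
gripper_width: 0.0516
gripper_force: 0.0
```

```bash
python3 -c "
from arc import *
go((.4256,.1252,.024,3))
s=cap('scene'); print(plates(s,.011)); crop(s,'s4.png',270,400,150,250,6)
"
```

```text
at [0.4261 0.1196 0.098 ] [1.799e+02 1.000e-01 2.900e+00] w 0.0516 F [ 0.3 -0.3  0.4] j [ 41.   8. -39.  -0. -43.  52.] t 8.0
(0.4256, 0.1252, 0.024, 3) -> [-0.0002 -0.0057  0.074  -0.0014]
[(np.float64(344.8), np.float64(219.7), array([0.424 , 0.1254]), np.float64(179.6), array([0.0235, 0.0479])), (np.float64(297.6), np.float64(237.0), array([0.4289, 0.3151]), np.float64(168.3), array([0.0285, 0.0489]))]
```

View pics/s4.png

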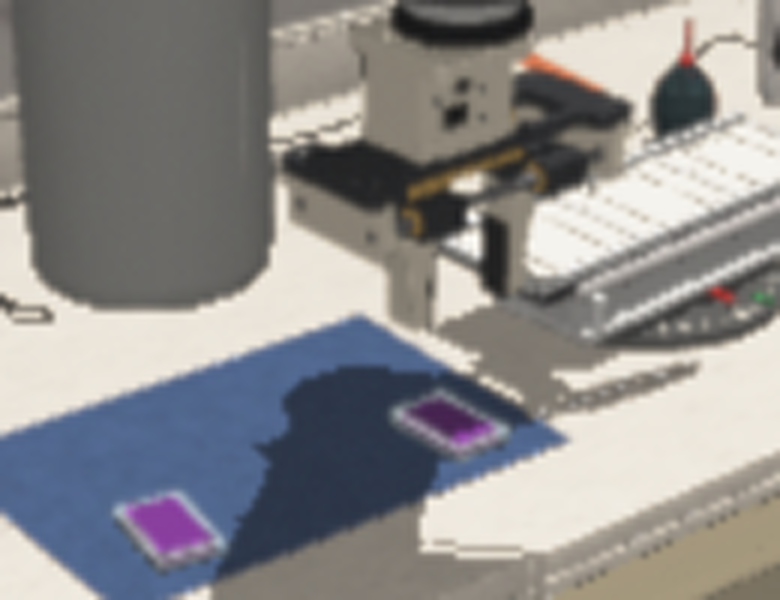

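The plate is at crop (450,425), with the gripper hovering over it and the other plate still at (168,525). I'll grasp 6 mm to the near side so the gripper body stays clear of the panel's end.

drive_tool(rows=[{"fingers": 0.18, "x": -0.006, "y": -0.0057, "z": 0.01, "spin": 0}, {"fingers": 0.18, "x": -0.006, "y": -0.0057, "z": 0.035, "spin": 0}, {"fingers": 0.18, "x": -0.006, "y": -0.0057, "z": 0.055, "spin": 0}, {"fingers": 0.18, "x": -0.006, "y": -0.0057, "z": 0.066, "spin": 0}, {"fingers": 0.18, "x": -0.006, "y": -0.0057, "z": 0.073, "spin": 0}, {"fingers": 0.18, "x": -0.006, "y": -0.0057, "z": 0.073, "spin": 0}, {"fingers": -1, "x": -0.006, "y": -0.0057, "z": 0.073, "spin": 0}, {"fingers": -1, "x": -0.006, "y": -0.0057, "z": 0.073, "spin": 0}, {"fingers": -1, "x": -0.006, "y": -0.0057, "z": 0.073, "spin": 0}, {"fingers": -1, "x": -0.006, "y": -0.0057, "z": 0.073, "spin": 0}], newtons=25)

```text
time_s: 9.3
tcp_pos: [0.4208, 0.1267, 0.0265]
eef_rot: [-180.0, -0.0, 2.7]
contact_force: [-2.6, 0.1, 6.4]
gripper_width: 0.0389
gripper_force: 25.0
```

drive_tool(rows=[{"fingers": -1, "x": 0, "y": 0, "z": -0.01, "spin": 0}, {"fingers": -1, "x": 0, "y": 0, "z": -0.04, "spin": 0}, {"fingers": -1, "x": 0, "y": 0, "z": -0.08, "spin": 0}, {"fingers": -1, "x": 0, "y": 0, "z": -0.12, "spin": 0}, {"fingers": -1, "x": 0, "y": 0, "z": -0.12, "spin": 0}])

```text
time_s: 9.93
tcp_pos: [0.422, 0.1276, 0.1495]
eef_rot: [-179.8, -0.3, 2.7]
contact_force: [0.2, 1.2, -0.5]
gripper_width: 0.0394
gripper_force: 25.0
```

```bash
python3 -c "
from arc import *
go((.4977,-.194,.14,4.5),(.4977,-.194,.085,4.5))
s=cap('scene'); print(plates(s,.011),plates(s,.115)); crop(s,'s5.png',270,400,130,230,6)
"
```

```text
at [0.422  0.1276 0.1495] [-179.8   -0.3    2.7] w 0.0394 F [ 0.2  1.2 -0.5] j [ 43.   3. -36.   0. -51.  50.] t 9.9
(0.4977, -0.194, 0.14, 4.5) -> [ 0.0606  0.3248  0.0095 -0.0319]
(0.4977, -0.194, 0.085, 4.5) -> [ 0.0606  0.3248  0.0645 -0.0319]
[(np.float64(297.6), np.float64(237.0), array([0.4289, 0.3151]), np.float64(168.3), array([0.0285, 0.0489]))] [(np.float64(297.6), np.float64(237.0), array([0.2859, 0.4057]), np.float64(168.3), array([0.024 , 0.0412]))]
```

```bash
python3 -c "
from arc import *
go((.500,-.1945,.14,4.5))
c=cap('top'); crop(c,'t3.png',260,480,165,265,3.6)
"
```

```text
at [0.421  0.127  0.1477] [-179.9   -0.2    2.6] w 0.0392 F [ 0.3 -0.6 -0.6] j [ 43.   3. -36.  -0. -51.  50.] t 10.0
(0.5, -0.1945, 0.14, 4.5) -> [ 0.0641  0.3248  0.0077 -0.0325]
```

View pics/t3.png

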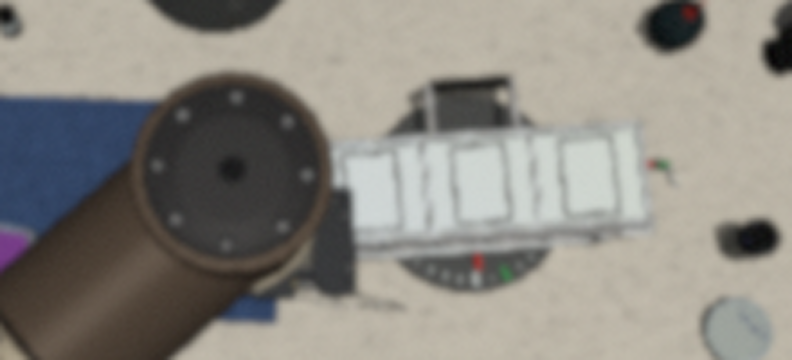

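```bash
python3 -c "
from arc import *
c=cap('top')
for z in(.055,.061):
  B=[pix2w(c,260+u/3.6,165+v/3.6,z) for u,v in((591,177),(482,184.5),(373,192.5))]
  d=B[2]-B[0]; print(np.round(B,4)[:,:2].tolist(),np.degrees(np.arctan2(-d[0],d[1])),np.hypot(*d[:2]))
"
```

```text
[[0.5052, -0.1973], [0.4967, -0.1024], [0.4878, -0.008]] 5.244544264854495 0.19013003898907516
[[0.5042, -0.1955], [0.4957, -0.1011], [0.4869, -0.0072]] 5.244544264854493 0.18911941988990644
```

drive_tool(rows=[{"fingers": -1, "x": 0.005, "y": 0.03, "z": 0, "spin": 0}, {"fingers": -1, "x": 0.012, "y": 0.065, "z": 0, "spin": -0.01}, {"fingers": -1, "x": 0.02, "y": 0.105, "z": 0, "spin": -0.01}, {"fingers": -1, "x": 0.028, "y": 0.145, "z": 0, "spin": -0.02}, {"fingers": -1, "x": 0.036, "y": 0.185, "z": 0, "spin": -0.02}, {"fingers": -1, "x": 0.044, "y": 0.225, "z": 0, "spin": -0.03}, {"fingers": -1, "x": 0.052, "y": 0.265, "z": 0, "spin": -0.03}, {"fingers": -1, "x": 0.059, "y": 0.3, "z": 0, "spin": -0.033}, {"fingers": -1, "x": 0.064, "y": 0.325, "z": 0.007, "spin": -0.033}, {"fingers": -1, "x": 0.064, "y": 0.325, "z": 0.007, "spin": -0.033}])

```text
time_s: 11.32
tcp_pos: [0.4983, -0.1965, 0.1368]
eef_rot: [-180.0, 0.2, 4.4]
contact_force: [-0.5, 0.1, 0.2]
gripper_width: 0.0391
gripper_force: 25.0
```

```bash
python3 -c "
from arc import *
go((.500,-.1945,.092,4.5))
c=cap('top'); print(plates(c,.011)); s=cap('scene'); print(plates(s,.12)); crop(s,'s5.png',330,450,120,220,6)
"
```

```text
at [ 0.4983 -0.1965  0.1368] [-180.     0.2    4.4] w 0.0391 F [-0.5  0.1  0.2] j [ -1.  13. -25.  -0. -52.  95.] t 11.3
(0.5, -0.1945, 0.092, 4.5) -> [ 0.0018 -0.0019  0.0448 -0.0019]
[(np.float64(261.3), np.float64(236.8), array([0.4289, 0.313 ]), np.float64(170.5), array([0.0265, 0.0462]))]
[(np.float64(297.6), np.float64(237.0), array([0.2791, 0.41  ]), np.float64(168.3), array([0.0237, 0.0408]))]
```

View pics/s5.png

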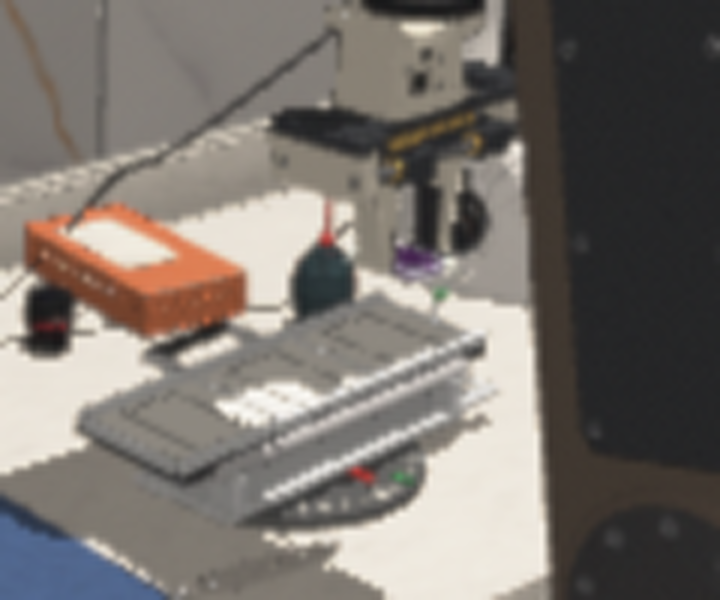

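drive_tool(rows=[{"fingers": -1, "x": 0.0015, "y": 0, "z": 0.02, "spin": -0.01}, {"fingers": -1, "x": 0.0015, "y": 0, "z": 0.035, "spin": -0.01}, {"fingers": -1, "x": 0.0015, "y": 0, "z": 0.045, "spin": -0.01}, {"fingers": -1, "x": 0.0015, "y": 0, "z": 0.048, "spin": -0.01}, {"fingers": -1, "x": 0.0015, "y": 0, "z": 0.05, "spin": -0.01}, {"fingers": -1, "x": 0.0015, "y": 0, "z": 0.0515, "spin": -0.01}, {"fingers": -1, "x": 0.0015, "y": 0, "z": 0.0515, "spin": -0.01}])

```text
time_s: 12.3
tcp_pos: [0.5011, -0.1952, 0.0878]
eef_rot: [180.0, -0.0, 5.1]
contact_force: [0.1, -0.5, -0.8]
gripper_width: 0.0394
gripper_force: 25.0
```

drive_tool(rows=[{"fingers": -1, "x": 0, "y": 0, "z": 0.0015, "spin": 0}, {"fingers": -1, "x": 0, "y": 0, "z": 0.003, "spin": 0}, {"fingers": -1, "x": 0, "y": 0, "z": 0.003, "spin": 0}])

```text
time_s: 12.68
tcp_pos: [0.5014, -0.1952, 0.0849]
eef_rot: [180.0, -0.0, 5.1]
contact_force: [-0.5, 0.3, 2.5]
gripper_width: 0.0392
gripper_force: 25.0
```

drive_tool(rows=[{"fingers": -1, "x": 0, "y": 0, "z": 0.001, "spin": 0}, {"fingers": -1, "x": 0, "y": 0, "z": 0.001, "spin": 0}])

```text
time_s: 12.92
tcp_pos: [0.5016, -0.1952, 0.084]
eef_rot: [180.0, -0.1, 5.1]
contact_force: [0.2, -0.3, 4.7]
gripper_width: 0.0392
gripper_force: 25.0
```

The plate is on the panel face. I'll release with a small opening and lift.

drive_tool(rows=[{"fingers": 0.07, "x": 0, "y": 0, "z": 0, "spin": 0}, {"fingers": 0.07, "x": 0, "y": 0, "z": 0, "spin": 0}, {"fingers": 0.07, "x": 0, "y": 0, "z": 0, "spin": 0}, {"fingers": 0.07, "x": 0, "y": 0, "z": -0.015, "spin": 0}, {"fingers": 0.07, "x": 0, "y": 0, "z": -0.06, "spin": 0}, {"fingers": 0.2, "x": 0, "y": -0.03, "z": -0.08, "spin": 0}, {"fingers": 0.2, "x": 0, "y": -0.08, "z": -0.08, "spin": 0}, {"fingers": 0.2, "x": 0, "y": -0.14, "z": -0.08, "spin": 0}, {"fingers": 0.2, "x": -0.02, "y": -0.2, "z": -0.08, "spin": 0}, {"fingers": 0.2, "x": -0.04, "y": -0.26, "z": -0.08, "spin": 0.08}])

```text
time_s: 14.18
tcp_pos: [0.438, 0.0606, 0.1647]
eef_rot: [-180.0, -0.1, 0.4]
contact_force: [1.7, 1.2, -0.1]
gripper_width: 0.0527
gripper_force: 0.0
```

```bash
python3 -c "
from arc import *
go()
c=cap('top'); s=cap('scene')
for z in (.011,.069): print(z,plates(c,z),plates(s,z))
"
```

```text
at [0.438  0.0606 0.1647] [-1.8e+02 -1.0e-01  4.0e-01] w 0.0527 F [ 1.7  1.2 -0.1] j [ 34.   2. -34.   0. -53.  57.] t 14.2
0.011 [(np.float64(424.7), np.float64(213.3), array([ 0.5153, -0.2123]), np.float64(5.6), array([0.0266, 0.0464])), (np.float64(261.3), np.float64(234.1), array([0.4375, 0.3134]), np.float64(140.3), array([0.0225, 0.0345]))] [(np.float64(394.2), np.float64(174.8), array([ 0.5985, -0.2955]), np.float64(179.7), array([0.0277, 0.0515])), (np.float64(297.6), np.float64(237.0), array([0.4289, 0.3151]), np.float64(168.3), array([0.0285, 0.0489]))]
0.069 [(np.float64(424.7), np.float64(213.3), array([ 0.5056, -0.195 ]), np.float64(5.6), array([0.0253, 0.0441])), (np.float64(261.3), np.float64(234.1), array([0.4316, 0.3047]), np.float64(140.3), array([0.0213, 0.0328]))] [(np.float64(394.2), np.float64(174.8), array([ 0.5038, -0.191 ]), np.float64(179.7), array([0.0252, 0.0469])), (np.float64(297.6), np.float64(237.0), array([0.3492, 0.3656]), np.float64(168.3), array([0.0259, 0.0446]))]
```

```bash
python3 -c "
from arc import *
go((.4289,.314,.09,-10.5),(.4289,.314,.025,-10.5))
"
```

```text
at [0.4372 0.0634 0.165 ] [-1.799e+02 -1.000e-01  7.000e-01] w 0.0527 F [-0.4 -0.4  1.4] j [ 34.   2. -34.  -0. -53.  57.] t 14.3
(0.4289, 0.314, 0.09, -10.5) -> [-0.0051 -0.2507  0.075   0.196 ]
(0.4289, 0.314, 0.025, -10.5) -> [-0.0051 -0.2507  0.14    0.196 ]
```

drive_tool(rows=[{"fingers": 0.27, "x": 0, "y": -0.05, "z": 0, "spin": 0.03}, {"fingers": 0.27, "x": -0.002, "y": -0.11, "z": 0, "spin": 0.1}, {"fingers": 0.27, "x": -0.004, "y": -0.17, "z": 0.02, "spin": 0.15}, {"fingers": 0.27, "x": -0.005, "y": -0.22, "z": 0.05, "spin": 0.196}, {"fingers": 0.27, "x": -0.005, "y": -0.251, "z": 0.075, "spin": 0.196}, {"fingers": 0.27, "x": -0.005, "y": -0.251, "z": 0.075, "spin": 0.196}, {"fingers": 0.27, "x": -0.005, "y": -0.251, "z": 0.075, "spin": 0.196}])

```text
time_s: 15.15
tcp_pos: [0.4315, 0.3096, 0.0891]
eef_rot: [180.0, -0.0, -10.7]
contact_force: [-0.7, -0.2, 0.1]
gripper_width: 0.0557
gripper_force: 0.0
```

```bash
python3 -c "
from arc import *
go((.4289,.314,.025,-10.5)); print(plates(cap('scene'),.011))
"
```

```text
at [0.4315 0.3096 0.0891] [180.   -0.  -10.7] w 0.0557 F [-0.7 -0.2  0.1] j [ 57.  16. -29.   0. -45.  22.] t 15.2
(0.4289, 0.314, 0.025, -10.5) -> [-0.0034 -0.0039  0.0641 -0.0033]
[(np.float64(394.2), np.float64(174.8), array([ 0.5985, -0.2955]), np.float64(179.7), array([0.0277, 0.0515])), (np.float64(298.0), np.float64(237.1), array([0.4275, 0.3142]), np.float64(176.5), array([0.0246, 0.0438]))]
```

Plate 2 hasn't moved (the gripper hides part of it). I'll descend and grip.

drive_tool(rows=[{"fingers": 0.27, "x": -0.0034, "y": -0.0039, "z": 0.01, "spin": 0}, {"fingers": 0.27, "x": -0.0034, "y": -0.0039, "z": 0.03, "spin": 0}, {"fingers": 0.27, "x": -0.0034, "y": -0.0039, "z": 0.05, "spin": 0}, {"fingers": 0.27, "x": -0.0034, "y": -0.0039, "z": 0.06, "spin": 0}, {"fingers": 0.27, "x": -0.0034, "y": -0.0039, "z": 0.064, "spin": 0}, {"fingers": 0.27, "x": -0.0034, "y": -0.0039, "z": 0.064, "spin": 0}, {"fingers": -1, "x": -0.0034, "y": -0.0039, "z": 0.064, "spin": 0}, {"fingers": -1, "x": -0.0034, "y": -0.0039, "z": 0.064, "spin": 0}, {"fingers": -1, "x": -0.0034, "y": -0.0039, "z": 0.064, "spin": 0}, {"fingers": -1, "x": -0.0034, "y": -0.0039, "z": 0.064, "spin": 0}], newtons=25)

```text
time_s: 16.45
tcp_pos: [0.4287, 0.3145, 0.025]
eef_rot: [-180.0, -0.0, -10.7]
contact_force: [-0.7, -0.5, 4.9]
gripper_width: 0.0395
gripper_force: 25.0
```

drive_tool(rows=[{"fingers": -1, "x": 0, "y": 0, "z": -0.01, "spin": 0}, {"fingers": -1, "x": 0, "y": 0, "z": -0.04, "spin": 0}, {"fingers": -1, "x": 0, "y": 0, "z": -0.08, "spin": 0}, {"fingers": -1, "x": 0, "y": 0, "z": -0.12, "spin": 0}, {"fingers": -1, "x": 0, "y": 0, "z": -0.12, "spin": 0}])

```text
time_s: 17.08
tcp_pos: [0.4299, 0.3159, 0.1484]
eef_rot: [-179.7, -0.2, -10.7]
contact_force: [-0.4, 0.5, -0.5]
gripper_width: 0.0393
gripper_force: 25.0
```

```bash
python3 -c "
from arc import *
go((.4873,-.0085,.14,5))
c=cap('top');s=cap('scene');print(plates(c,.069),plates(s,.125),plates(s,.011))
"
```

```text
at [0.4299 0.3159 0.1484] [-179.7   -0.2  -10.7] w 0.0393 F [-0.4  0.5 -0.5] j [ 57.  12. -25.   0. -52.  22.] t 17.1
(0.4873, -0.0085, 0.14, 5) -> [ 0.1165  0.3081  0.0084 -0.2736]
[(np.float64(424.8), np.float64(213.4), array([ 0.5055, -0.1951]), np.float64(4.7), array([0.0251, 0.044 ]))] [(np.float64(394.2), np.float64(174.8), array([ 0.4121, -0.0897]), np.float64(178.6), array([0.0236, 0.0419])), (np.float64(295.9), np.float64(202.8), array([0.4407, 0.3086]), np.float64(168.7), array([0.0244, 0.0398]))] [(np.float64(394.2), np.float64(174.8), array([ 0.5983, -0.295 ]), np.float64(178.6), array([0.0286, 0.0508])), (np.float64(295.9), np.float64(202.8), array([0.633 , 0.1871]), np.float64(168.7), array([0.0295, 0.0482]))]
```

drive_tool(rows=[{"fingers": -1, "x": 0.008, "y": 0.03, "z": 0, "spin": -0.03}, {"fingers": -1, "x": 0.02, "y": 0.065, "z": 0, "spin": -0.06}, {"fingers": -1, "x": 0.035, "y": 0.105, "z": 0, "spin": -0.1}, {"fingers": -1, "x": 0.05, "y": 0.145, "z": 0, "spin": -0.14}, {"fingers": -1, "x": 0.067, "y": 0.185, "z": 0, "spin": -0.18}, {"fingers": -1, "x": 0.083, "y": 0.225, "z": 0, "spin": -0.22}, {"fingers": -1, "x": 0.098, "y": 0.265, "z": 0, "spin": -0.25}, {"fingers": -1, "x": 0.11, "y": 0.295, "z": 0, "spin": -0.274}, {"fingers": -1, "x": 0.1165, "y": 0.308, "z": 0.01, "spin": -0.274}, {"fingers": -1, "x": 0.1165, "y": 0.308, "z": 0.02, "spin": -0.274}])

```text
time_s: 18.42
tcp_pos: [0.4854, -0.0106, 0.123]
eef_rot: [180.0, 0.1, 4.9]
contact_force: [-0.5, -0.1, -0.3]
gripper_width: 0.0392
gripper_force: 25.0
```

drive_tool(rows=[{"fingers": -1, "x": 0, "y": 0, "z": 0.01, "spin": 0}, {"fingers": -1, "x": 0, "y": 0, "z": 0.02, "spin": 0}, {"fingers": -1, "x": 0, "y": 0, "z": 0.025, "spin": 0}, {"fingers": -1, "x": 0, "y": 0, "z": 0.025, "spin": 0}])

```text
time_s: 18.92
tcp_pos: [0.4857, -0.0097, 0.0992]
eef_rot: [180.0, 0.0, 5.0]
contact_force: [0.4, -0.3, -0.2]
gripper_width: 0.0393
gripper_force: 25.0
```

```bash
python3 -c "
from arc import *
go((.4873,-.0078,.0865,5))
s=cap('scene');print(plates(s,.085),plates(s,.069))
"
```

```text
at [ 0.4857 -0.0097  0.0992] [180.   0.   5.] w 0.0393 F [ 0.4 -0.3 -0.2] j [ 22.  12. -34.   0. -45.  73.] t 18.9
(0.4873, -0.0078, 0.0865, 5) -> [ 0.0018 -0.0017  0.0127  0.0006]
[(np.float64(394.2), np.float64(174.8), array([ 0.4776, -0.1621]), np.float64(179.7), array([0.0245, 0.0457]))] [(np.float64(394.2), np.float64(174.8), array([ 0.5038, -0.191 ]), np.float64(179.7), array([0.0252, 0.0469]))]
```

drive_tool(rows=[{"fingers": -1, "x": 0.0018, "y": -0.0017, "z": 0.006, "spin": 0}, {"fingers": -1, "x": 0.0018, "y": -0.0017, "z": 0.01, "spin": 0}, {"fingers": -1, "x": 0.0018, "y": -0.0017, "z": 0.0135, "spin": 0}, {"fingers": -1, "x": 0.0018, "y": -0.0017, "z": 0.015, "spin": 0}, {"fingers": -1, "x": 0.0018, "y": -0.0017, "z": 0.015, "spin": 0}])

```text
time_s: 19.6
tcp_pos: [0.4875, -0.0082, 0.0845]
eef_rot: [180.0, 0.0, 5.0]
contact_force: [-0.7, -0.2, -0.0]
gripper_width: 0.0394
gripper_force: 25.0
```

drive_tool(rows=[{"fingers": -1, "x": 0, "y": 0, "z": 0.001, "spin": 0}, {"fingers": -1, "x": 0, "y": 0, "z": 0.002, "spin": 0}, {"fingers": -1, "x": 0, "y": 0, "z": 0.002, "spin": 0}])

```text
time_s: 19.98
tcp_pos: [0.4877, -0.0081, 0.0826]
eef_rot: [180.0, -0.0, 5.0]
contact_force: [0.1, -0.1, -0.1]
gripper_width: 0.0395
gripper_force: 25.0
```

drive_tool(rows=[{"fingers": -1, "x": 0, "y": 0, "z": 0.001, "spin": 0}, {"fingers": -1, "x": 0, "y": 0, "z": 0.002, "spin": 0}, {"fingers": -1, "x": 0, "y": 0, "z": 0.002, "spin": 0}])

```text
time_s: 20.35
tcp_pos: [0.4885, -0.008, 0.082]
eef_rot: [180.0, -0.1, 5.0]
contact_force: [-2.7, -0.2, 14.4]
gripper_width: 0.0397
gripper_force: 25.0
```

drive_tool(rows=[{"fingers": -1, "x": 0, "y": 0, "z": -0.0012, "spin": 0}, {"fingers": 0.07, "x": 0, "y": 0, "z": -0.0012, "spin": 0}, {"fingers": 0.07, "x": 0, "y": 0, "z": -0.0012, "spin": 0}, {"fingers": 0.07, "x": 0, "y": 0, "z": -0.0012, "spin": 0}, {"fingers": 0.07, "x": 0, "y": 0, "z": -0.015, "spin": 0}, {"fingers": 0.07, "x": 0, "y": 0, "z": -0.06, "spin": 0}, {"fingers": 0.07, "x": -0.01, "y": -0.05, "z": -0.1, "spin": 0}, {"fingers": -0.4, "x": -0.03, "y": -0.11, "z": -0.12, "spin": 0.1}, {"fingers": -0.4, "x": -0.05, "y": -0.17, "z": -0.12, "spin": 0.2}, {"fingers": -0.4, "x": -0.06, "y": -0.23, "z": -0.12, "spin": 0.3}])

```text
time_s: 21.6
tcp_pos: [0.408, 0.2129, 0.2025]
eef_rot: [-179.8, -0.1, -12.4]
contact_force: [1.6, 0.6, 0.5]
gripper_width: 0.0275
gripper_force: 0.0
```

```bash
python3 -c "
from arc import *
go()
c=cap('top');s=cap('scene');print(plates(c,.069),plates(s,.069));crop(c,'t4.png',320,480,175,265,5)
"
```

```text
at [0.408  0.2129 0.2025] [-1.798e+02 -1.000e-01 -1.240e+01] w 0.0275 F [1.6 0.6 0.5] j [ 52.   2. -29.   0. -59.  25.] t 21.6
[(np.float64(365.5), np.float64(214.1), array([ 0.4995, -0.0119]), np.float64(1.8), array([0.0238, 0.0447])), (np.float64(424.7), np.float64(213.5), array([ 0.5049, -0.1949]), np.float64(7.3), array([0.0257, 0.0435]))] [(np.float64(394.0), np.float64(174.9), array([ 0.5034, -0.1891]), np.float64(178.1), array([0.0255, 0.045 ])), (np.float64(360.5), np.float64(187.1), array([ 0.4972, -0.0087]), np.float64(11.1), array([0.0267, 0.0454]))]
```

View pics/t4.png

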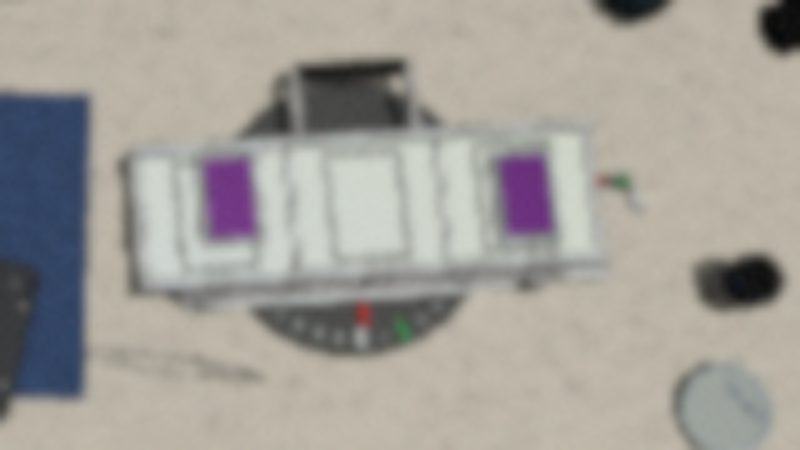

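Plate in bay 1 is fine. The other one, at crop (230,198), sits about 11 mm too far from the hinge, against or on the rim. I'll triangulate its height.

```bash
python3 -c "
from arc import *
from scipy.optimize import least_squares as L
c=cap('top');s=cap('scene')
for a,b in zip(sorted(plates(c),key=lambda p:p[0]),sorted(plates(s),key=lambda p:p[0])):
  o=L(lambda X:np.r_[w2pix(c,X)-[a[0],a[1]],w2pix(s,X)-[b[0],b[1]]],[.5,-.1,.07]); print(a[:2],b[:2],o.x.round(4),o.fun.round(2))
crop(s,'s6.png',335,425,150,215,8)
go()
"
```

```text
(np.float64(365.5), np.float64(214.1)) (np.float64(360.5), np.float64(187.1)) [ 0.5    -0.012   0.0672] [-0.1  -0.09  0.16  0.01]
(np.float64(424.7), np.float64(213.5)) (np.float64(394.0), np.float64(174.9)) [ 0.5061 -0.1948  0.0668] [-0.24 -0.25  0.44 -0.01]
at [0.4085 0.2124 0.2013] [-180.   -0.  -12.] w 0.0264 F [-0.5  0.8 -0.4] j [ 52.   2. -29.   0. -59.  26.] t 21.8
```

View pics/s6.png

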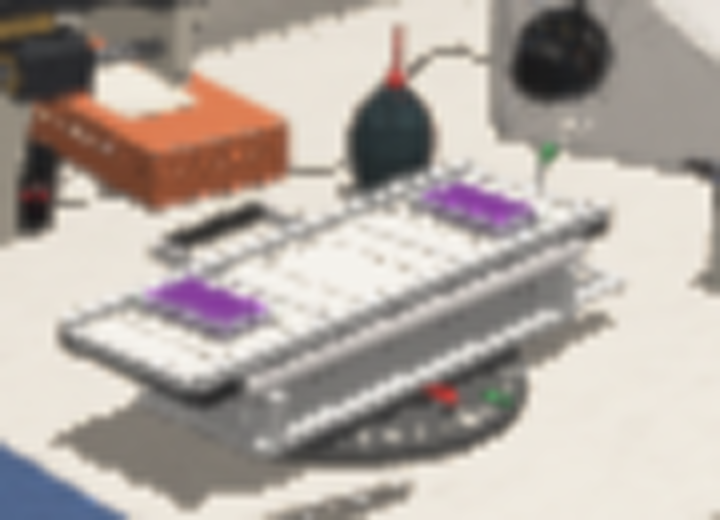

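The plate lies flat, z≈0.067, pushed against the far rim with both rims visible in the crop (violet at (205,300)). I'll re-grip it by the edges and bring it back about 10 mm.

```bash
python3 -c "
from arc import *
go((.4965,-.0115,.11,5))"
```

```text
at [0.4085 0.2124 0.2013] [-180.   -0.  -12.] w 0.0264 F [-0.5  0.8 -0.4] j [ 52.   2. -29.   0. -59.  26.] t 21.8
(0.4965, -0.0115, 0.11, 5) -> [ 0.1326  0.2007  0.0913 -0.2963]
```

drive_tool(rows=[{"fingers": 0.18, "x": 0.03, "y": 0.045, "z": 0, "spin": -0.07}, {"fingers": 0.18, "x": 0.06, "y": 0.09, "z": 0, "spin": -0.14}, {"fingers": 0.18, "x": 0.09, "y": 0.136, "z": 0, "spin": -0.2}, {"fingers": 0.18, "x": 0.12, "y": 0.18, "z": 0.02, "spin": -0.26}, {"fingers": 0.18, "x": 0.1326, "y": 0.2007, "z": 0.055, "spin": -0.296}, {"fingers": 0.18, "x": 0.1326, "y": 0.2007, "z": 0.091, "spin": -0.296}, {"fingers": 0.18, "x": 0.1326, "y": 0.2007, "z": 0.091, "spin": -0.296}, {"fingers": 0.18, "x": 0.1326, "y": 0.2007, "z": 0.091, "spin": -0.296}])

```text
time_s: 22.8
tcp_pos: [0.4968, -0.0134, 0.1109]
eef_rot: [180.0, -0.1, 4.8]
contact_force: [0.7, 0.4, 0.6]
gripper_width: 0.0523
gripper_force: 0.0
```

```bash
python3 -c "
from arc import *
go((.4965,-.0115,.084,5))"
```

```text
at [ 0.4968 -0.0134  0.1109] [ 1.8e+02 -1.0e-01  4.8e+00] w 0.0523 F [0.7 0.4 0.6] j [ 21.  12. -32.   0. -47.  74.] t 22.8
(0.4965, -0.0115, 0.084, 5) -> [-0.0002 -0.0019  0.0269 -0.0042]
```

drive_tool(rows=[{"fingers": 0.18, "x": 0, "y": -0.002, "z": 0.01, "spin": 0}, {"fingers": 0.18, "x": 0, "y": -0.002, "z": 0.018, "spin": 0}, {"fingers": 0.18, "x": 0, "y": -0.002, "z": 0.024, "spin": 0}, {"fingers": 0.18, "x": 0, "y": -0.002, "z": 0.0275, "spin": 0}, {"fingers": 0.18, "x": 0, "y": -0.002, "z": 0.0275, "spin": 0}, {"fingers": -1, "x": 0, "y": -0.002, "z": 0.0275, "spin": 0}, {"fingers": -1, "x": 0, "y": -0.002, "z": 0.0275, "spin": 0}, {"fingers": -1, "x": 0, "y": -0.002, "z": 0.0275, "spin": 0}])

```text
time_s: 23.8
tcp_pos: [0.4962, -0.0109, 0.0822]
eef_rot: [-180.0, -0.0, 4.8]
contact_force: [-0.4, -0.0, 0.9]
gripper_width: 0.0395
gripper_force: 25.0
```

drive_tool(rows=[{"fingers": -1, "x": 0, "y": 0, "z": -0.002, "spin": 0}, {"fingers": -1, "x": 0, "y": 0, "z": -0.004, "spin": 0}, {"fingers": -1, "x": -0.005, "y": -0.002, "z": -0.004, "spin": 0}, {"fingers": -1, "x": -0.0095, "y": -0.004, "z": -0.004, "spin": 0}, {"fingers": -1, "x": -0.0095, "y": -0.004, "z": -0.004, "spin": 0}, {"fingers": -1, "x": -0.0095, "y": -0.004, "z": -0.002, "spin": 0}, {"fingers": -1, "x": -0.0095, "y": -0.004, "z": 0, "spin": 0}, {"fingers": -1, "x": -0.0095, "y": -0.004, "z": 0, "spin": 0}])

```text
time_s: 24.8
tcp_pos: [0.4867, -0.0077, 0.0824]
eef_rot: [180.0, -0.0, 4.8]
contact_force: [-0.3, 1.4, 4.5]
gripper_width: 0.0397
gripper_force: 25.0
```

drive_tool(rows=[{"fingers": 0.07, "x": 0, "y": 0, "z": 0, "spin": 0}, {"fingers": 0.07, "x": 0, "y": 0, "z": 0, "spin": 0}, {"fingers": 0.07, "x": 0, "y": 0, "z": 0, "spin": 0}, {"fingers": 0.07, "x": 0, "y": 0, "z": -0.015, "spin": 0}, {"fingers": 0.07, "x": 0, "y": 0, "z": -0.06, "spin": 0}, {"fingers": 0.07, "x": -0.01, "y": -0.05, "z": -0.1, "spin": 0}, {"fingers": -0.4, "x": -0.03, "y": -0.11, "z": -0.12, "spin": 0.1}, {"fingers": -0.4, "x": -0.05, "y": -0.17, "z": -0.12, "spin": 0.25}, {"fingers": -0.4, "x": -0.06, "y": -0.23, "z": -0.12, "spin": 0.42}])

```text
time_s: 25.92
tcp_pos: [0.4109, 0.2032, 0.2027]
eef_rot: [-179.9, -0.0, -18.5]
contact_force: [1.4, -0.1, 0.2]
gripper_width: 0.0272
gripper_force: 0.0
```

```bash
python3 -c "
from arc import *
go()
c=cap('top');s=cap('scene');print(plates(c,.068),plates(s,.068))
crop(c,'t5.png',320,480,175,265,5)
"
```

```text
at [0.4109 0.2032 0.2027] [-179.9   -0.   -18.5] w 0.0272 F [ 1.4 -0.1  0.2] j [ 51.   2. -29.  -0. -59.  20.] t 25.9
[(np.float64(424.7), np.float64(213.5), array([ 0.5051, -0.1951]), np.float64(6.9), array([0.0255, 0.0437])), (np.float64(364.1), np.float64(217.0), array([ 0.4904, -0.0078]), np.float64(6.4), array([0.0247, 0.0446]))] [(np.float64(394.0), np.float64(174.9), array([ 0.5051, -0.1909]), np.float64(178.1), array([0.0255, 0.045 ])), (np.float64(360.8), np.float64(188.1), array([ 0.4918, -0.0053]), np.float64(11.0), array([0.0254, 0.0447]))]
```

View pics/t5.png

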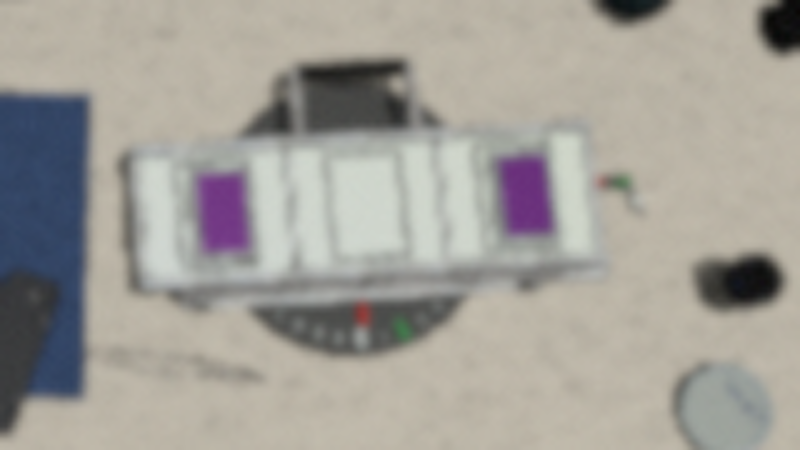

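Both plates now lie inside their outlines, violet at crop (224,212) and (525,195), and the pointer is still on the long mark. Next is the handle.

```bash
python3 -c "
from arc import *
go((.584,-.0945,.14,-85.3))"
```

```text
at [0.4111 0.2057 0.2024] [-179.9   -0.   -18.3] w 0.0265 F [-0.1 -0.4 -0.3] j [ 51.   2. -29.   0. -59.  20.] t 26.0
(0.584, -0.0945, 0.14, -85.3) -> [0.2584 0.2307 0.0624 1.1693]
```

drive_tool(rows=[{"fingers": -0.4, "x": 0.03, "y": 0.026, "z": 0, "spin": 0.13}, {"fingers": -0.4, "x": 0.06, "y": 0.053, "z": 0, "spin": 0.26}, {"fingers": -0.4, "x": 0.09, "y": 0.08, "z": 0, "spin": 0.39}, {"fingers": -0.4, "x": 0.12, "y": 0.107, "z": 0, "spin": 0.52}, {"fingers": -0.4, "x": 0.15, "y": 0.134, "z": 0, "spin": 0.65}, {"fingers": -0.4, "x": 0.18, "y": 0.16, "z": 0, "spin": 0.78}, {"fingers": -0.4, "x": 0.21, "y": 0.187, "z": 0, "spin": 0.91}, {"fingers": -0.4, "x": 0.24, "y": 0.214, "z": 0.02, "spin": 1.04}, {"fingers": -0.4, "x": 0.2584, "y": 0.2307, "z": 0.045, "spin": 1.169}, {"fingers": -0.4, "x": 0.2584, "y": 0.2307, "z": 0.062, "spin": 1.169}])

```text
time_s: 27.28
tcp_pos: [0.5851, -0.1, 0.138]
eef_rot: [179.9, -0.0, -85.3]
contact_force: [0.6, 0.4, -0.9]
gripper_width: 0.0262
gripper_force: 0.0
```

```bash
python3 -c "
from arc import *
go((.584,-.0945,.0625,-85.3))"
```

```text
at [ 0.5851 -0.1     0.138 ] [179.9  -0.  -85.3] w 0.0262 F [ 0.6  0.4 -0.9] j [  9.  18. -18.  -0. -54.  -4.] t 27.3
(0.584, -0.0945, 0.0625, -85.3) -> [-0.0056  0.0006  0.0755 -0.0003]
```

drive_tool(rows=[{"fingers": -0.4, "x": -0.0056, "y": 0.0006, "z": 0.02, "spin": 0}, {"fingers": -0.4, "x": -0.0056, "y": 0.0006, "z": 0.04, "spin": 0}, {"fingers": -0.4, "x": -0.0056, "y": 0.0006, "z": 0.055, "spin": 0}, {"fingers": -0.4, "x": -0.0056, "y": 0.0006, "z": 0.066, "spin": 0}, {"fingers": -0.4, "x": -0.0056, "y": 0.0006, "z": 0.0755, "spin": 0}, {"fingers": -0.4, "x": -0.0056, "y": 0.0006, "z": 0.0755, "spin": 0}, {"fingers": -1, "x": -0.0056, "y": 0.0006, "z": 0.0755, "spin": 0}, {"fingers": -1, "x": -0.0056, "y": 0.0006, "z": 0.0755, "spin": 0}, {"fingers": -1, "x": -0.0056, "y": 0.0006, "z": 0.0755, "spin": 0}, {"fingers": -1, "x": -0.0056, "y": 0.0006, "z": 0.0755, "spin": 0}], newtons=20)

```text
time_s: 28.52
tcp_pos: [0.5843, -0.0927, 0.065]
eef_rot: [-180.0, -0.0, -85.2]
contact_force: [-3.4, 1.0, 6.2]
gripper_width: 0.0109
gripper_force: 20.0
```

```bash
python3 -c "
from arc import *
go()
path(.4960,-.0998,[(4.7,0)]+[(4.7+i*2.,0) for i in range(1,11)],0)
path(.4960,-.0998,[(4.7,0)]+[(24.7,t) for t in np.arange(2.5,26,2.5)],0)
"
```

```text
at [ 0.5843 -0.0927  0.065 ] [-180.    -0.   -85.2] w 0.0109 F [-3.4  1.   6.2] j [ 10.  23. -22.   0. -45.  -5.] t 28.5
(6.7, 0) [-0.0031  0.     -0.     -0.0349]
(8.7, 0) [-0.0061  0.0002 -0.     -0.0698]
(10.7, 0) [-0.0092  0.0005 -0.     -0.1047]
(12.7, 0) [-0.0122  0.0008 -0.     -0.1396]
(14.7, 0) [-0.0153  0.0013 -0.     -0.1745]
(16.7, 0) [-0.0183  0.0019 -0.     -0.2094]
(18.7, 0) [-0.0213  0.0026 -0.     -0.2443]
(20.7, 0) [-0.0243  0.0034 -0.     -0.2793]
(22.7, 0) [-0.0272  0.0042 -0.     -0.3142]
(24.7, 0) [-0.0301  0.0052 -0.     -0.3491]
(24.7, np.float64(2.5)) [-0.0301  0.0054 -0.0058 -0.3491]
(24.7, np.float64(5.0)) [-0.0299  0.0057 -0.0116 -0.3491]
(24.7, np.float64(7.5)) [-0.0297  0.0063 -0.0174 -0.3491]
(24.7, np.float64(10.0)) [-0.0294  0.0071 -0.0231 -0.3491]
(24.7, np.float64(12.5)) [-0.029   0.0082 -0.0288 -0.3491]
(24.7, np.float64(15.0)) [-0.0286  0.0095 -0.0344 -0.3491]
(24.7, np.float64(17.5)) [-0.028   0.011  -0.04   -0.3491]
(24.7, np.float64(20.0)) [-0.0274  0.0128 -0.0455 -0.3491]
(24.7, np.float64(22.5)) [-0.0267  0.0148 -0.0509 -0.3491]
(24.7, np.float64(25.0)) [-0.0259  0.017  -0.0562 -0.3491]
```

drive_tool(rows=[{"fingers": -1, "x": -0.0031, "y": 0, "z": 0, "spin": -0.035}, {"fingers": -1, "x": -0.0061, "y": 0.0002, "z": 0, "spin": -0.07}, {"fingers": -1, "x": -0.0092, "y": 0.0005, "z": 0, "spin": -0.105}, {"fingers": -1, "x": -0.0122, "y": 0.0008, "z": 0, "spin": -0.14}, {"fingers": -1, "x": -0.0153, "y": 0.0013, "z": 0, "spin": -0.175}, {"fingers": -1, "x": -0.0183, "y": 0.0019, "z": 0, "spin": -0.21}, {"fingers": -1, "x": -0.0213, "y": 0.0026, "z": 0, "spin": -0.244}, {"fingers": -1, "x": -0.0243, "y": 0.0034, "z": 0, "spin": -0.279}, {"fingers": -1, "x": -0.0272, "y": 0.0042, "z": 0, "spin": -0.314}, {"fingers": -1, "x": -0.0301, "y": 0.0052, "z": 0, "spin": -0.349}])

```text
time_s: 29.78
tcp_pos: [0.5773, -0.063, 0.065]
eef_rot: [-179.9, -0.0, -65.0]
contact_force: [0.0, -1.9, 5.1]
gripper_width: 0.0115
gripper_force: 20.0
```

```bash
python3 -c "
from arc import *
go()
path(.4960,-.0998,[(24.7,0)]+[(24.7,t) for t in np.arange(2.5,26,2.5)],0)
"
```

```text
at [ 0.5773 -0.063   0.065 ] [-179.9   -0.   -65. ] w 0.0115 F [ 0.  -1.9  5.1] j [ 13.  22. -24.   0. -44.  12.] t 29.8
(24.7, np.float64(2.5)) [-0.      0.0001 -0.0058 -0.    ]
(24.7, np.float64(5.0)) [-0.      0.0005 -0.0116 -0.    ]
(24.7, np.float64(7.5)) [-0.      0.0011 -0.0174 -0.    ]
(24.7, np.float64(10.0)) [-0.      0.002  -0.0231 -0.    ]
(24.7, np.float64(12.5)) [-0.      0.0032 -0.0288 -0.    ]
(24.7, np.float64(15.0)) [-0.      0.0045 -0.0344 -0.    ]
(24.7, np.float64(17.5)) [-0.      0.0062 -0.04   -0.    ]
(24.7, np.float64(20.0)) [-0.      0.008  -0.0455 -0.    ]
(24.7, np.float64(22.5)) [-0.      0.0101 -0.0509 -0.    ]
(24.7, np.float64(25.0)) [-0.0001  0.0125 -0.0562 -0.    ]
```

drive_tool(rows=[{"fingers": -1, "x": 0, "y": 0.0001, "z": -0.0058, "spin": 0}, {"fingers": -1, "x": 0, "y": 0.0005, "z": -0.0116, "spin": 0}, {"fingers": -1, "x": 0, "y": 0.0011, "z": -0.0174, "spin": 0}, {"fingers": -1, "x": 0, "y": 0.002, "z": -0.0231, "spin": 0}, {"fingers": -1, "x": 0, "y": 0.0032, "z": -0.0288, "spin": 0}, {"fingers": -1, "x": 0, "y": 0.0045, "z": -0.0344, "spin": 0}, {"fingers": -1, "x": 0, "y": 0.0062, "z": -0.04, "spin": 0}, {"fingers": -1, "x": 0, "y": 0.008, "z": -0.0455, "spin": 0}, {"fingers": -1, "x": 0, "y": 0.0101, "z": -0.0509, "spin": 0}, {"fingers": -1, "x": 0, "y": 0.0125, "z": -0.0562, "spin": 0}])

```text
time_s: 31.02
tcp_pos: [0.5674, -0.0671, 0.1218]
eef_rot: [-179.7, -0.0, -65.2]
contact_force: [7.7, 5.3, -3.8]
gripper_width: 0.0114
gripper_force: 20.0
```

drive_tool(rows=[{"fingers": -1, "x": 0, "y": 0, "z": 0, "spin": 0}, {"fingers": -1, "x": 0, "y": 0, "z": 0, "spin": 0}])

```text
time_s: 31.28
tcp_pos: [0.5673, -0.0674, 0.1223]
eef_rot: [-179.7, -0.0, -65.1]
contact_force: [3.0, 4.4, 3.1]
gripper_width: 0.0108
gripper_force: 20.0
```

drive_tool(rows=[{"fingers": -0.45, "x": 0, "y": 0, "z": 0, "spin": 0}, {"fingers": -0.45, "x": 0, "y": 0, "z": 0, "spin": 0}, {"fingers": -0.45, "x": 0, "y": 0, "z": 0, "spin": 0}, {"fingers": -0.45, "x": 0, "y": 0, "z": -0.02, "spin": 0}, {"fingers": -0.45, "x": 0, "y": 0, "z": -0.06, "spin": 0}, {"fingers": -0.45, "x": 0, "y": 0, "z": -0.12, "spin": 0}, {"fingers": -0.45, "x": -0.05, "y": 0.03, "z": -0.15, "spin": 0}, {"fingers": -0.45, "x": -0.1, "y": 0.06, "z": -0.15, "spin": 0}, {"fingers": -0.45, "x": -0.15, "y": 0.09, "z": -0.15, "spin": 0}, {"fingers": -0.45, "x": -0.2, "y": 0.11, "z": -0.15, "spin": 0}])

```text
time_s: 32.52
tcp_pos: [0.3796, 0.0669, 0.2707]
eef_rot: [-180.0, 0.0, -65.2]
contact_force: [-0.4, 1.1, 0.5]
gripper_width: 0.0243
gripper_force: 0.0
```

```bash
python3 -c "
from arc import *
go()
c=cap('top');s=cap('scene');print(plates(c,.08),plates(s,.08))
a=c['pixels'][170:260,330:480];b=s['pixels'][145:215,330:425]
A=cv2.resize(a,None,fx=5,fy=5,interpolation=2)[:,:,::-1];B=cv2.resize(b,(0,0),fx=2,fy=2)
cv2.imwrite('pics/f.png',cv2.resize(np.vstack([cv2.resize(A,(660,320)),cv2.resize(b[:,:,::-1],(660,280),interpolation=2)]),None,fx=1,fy=1))
"
```

```text
at [0.3796 0.0669 0.2707] [-180.     0.   -65.2] w 0.0243 F [-0.4  1.1  0.5] j [ 40. -10. -30.  -0. -69. -15.] t 32.5
[(np.float64(424.3), np.float64(204.4), array([ 0.5313, -0.1915]), np.float64(10.8), array([0.0256, 0.0436]))] [(np.float64(389.3), np.float64(169.3), array([ 0.5376, -0.1971]), np.float64(162.7), array([0.0194, 0.0745])), (np.float64(371.2), np.float64(186.7), array([ 0.4591, -0.0255]), np.float64(166.8), array([0.0204, 0.0715]))]
```

View pics/f.png

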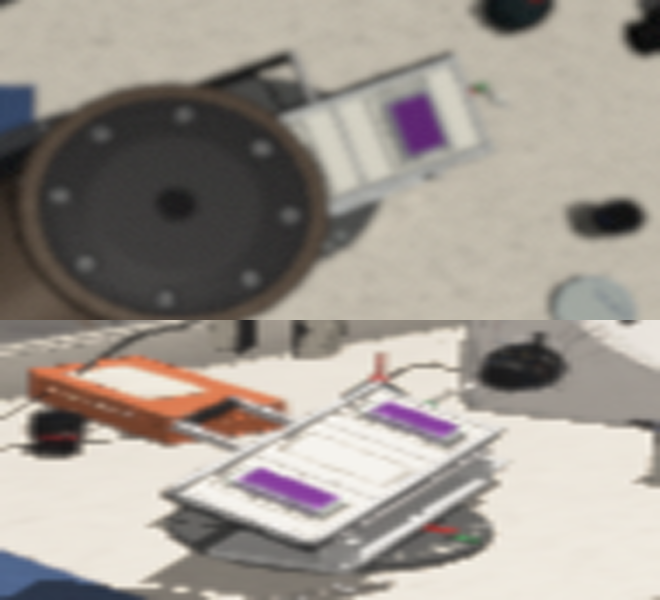

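In the top half, the panel is swivelled and tilted, with the red and green tilt pins together at (480,88). In the lower half, the pointer at (440,527) is beside the green mark at (465,537). Both plates are on the panel. I'll clear the arm and check with numbers.

drive_tool(rows=[{"fingers": -0.45, "x": -0.045, "y": -0.02, "z": 0, "spin": 0}, {"fingers": -0.45, "x": -0.09, "y": -0.04, "z": 0, "spin": 0}, {"fingers": -0.45, "x": -0.135, "y": -0.065, "z": 0, "spin": 0}, {"fingers": -0.45, "x": -0.18, "y": -0.085, "z": 0, "spin": 0}, {"fingers": -0.45, "x": -0.18, "y": -0.085, "z": 0, "spin": 0}, {"fingers": -0.45, "x": -0.18, "y": -0.085, "z": 0, "spin": 0}])

```text
time_s: 33.38
tcp_pos: [0.3829, 0.2655, 0.2702]
eef_rot: [179.9, -0.1, -65.2]
contact_force: [-0.3, -0.4, -0.3]
gripper_width: 0.0242
gripper_force: 0.0
```

```bash
cat > chk.py <<'E'
from arc import *
go()
c=cap('top');s=cap('scene'); C=np.array([.4960,-.0998])
def blobs(im,lo,hi,box,mn=2):
    x0,x1,y0,y1=box; h=cv2.cvtColor(im['pixels'],cv2.COLOR_RGB2HSV)[y0:y1,x0:x1]; m=cv2.inRange(h,lo,hi)
    n,l,st,ce=cv2.connectedComponentsWithStats(m); return [((ce[i]+[x0,y0]).round(1).tolist(),int(st[i,4])) for i in range(1,n) if st[i,4]>=mn]
for n,lo,hi in(('red',(0,120,70),(8,255,255)),('red2',(172,120,70),(180,255,255)),('green',(50,90,50),(85,255,255))):
    for nm,im,box,z in(('top',c,(330,480,170,262),.0125),('scene',s,(330,430,140,225),.0125)):
        print(n,nm,[(b,round(float(np.degrees(np.arctan2(*(C-pix2w(im,*b[0],z)[:2])[::-1]))),1)) for b in blobs(im,lo,hi,box)])
from scipy.optimize import least_squares as L
def pp(q,x,y,h=.0138):
    a,t=q; X=-.045+x*np.cos(t)-h*np.sin(t); Z=.055+x*np.sin(t)+h*np.cos(t)
    return [C[0]+np.cos(a)*X-np.sin(a)*y,C[1]+np.sin(a)*X+np.cos(a)*y,Z]
P=sorted(plates(c),key=lambda p:p[0]);Q=sorted(plates(s),key=lambda p:p[0]);print([p[:2] for p in P],[p[:2] for p in Q])
def f(v):
    e=[]
    for i,y in((0,.094),(1,-.094)):
        X=pp(v[:2],.0455+v[2+2*i],y+v[3+2*i]); e+=list(w2pix(c,X)-P[i][:2])+list(w2pix(s,X)-Q[i][:2])
    return e+list(np.array(v[2:])/.006)
o=L(f,[.43,.43,0,0,0,0]);print(np.degrees(o.x[:2]).round(1),'offsets mm',(o.x[2:]*1e3).round(1),o.fun.round(1))
# plate axes projected on panel plane per view
for im in(c,s):
    h=cv2.cvtColor(im['pixels'],cv2.COLOR_RGB2HSV);n,l,st,ce=cv2.connectedComponentsWithStats(cv2.inRange(h,(135,90,60),(165,255,255)))
    for i in range(1,n):
        if st[i,4]<25: continue
        R0=np.array(pp(o.x[:2],0,0));ex=np.array(pp(o.x[:2],1,0))-R0;ey=np.array(pp(o.x[:2],0,1))-R0;nn=np.cross(ex,ey);U=[]
        for y,x in np.argwhere(l==i):
            e=np.array(im['eye']);d=pix2w(im,x,y,0)-e;w=e+d*(nn@(R0-e))/(nn@d)-R0;U.append((w@ex,w@ey))
        U=np.array(U);w,V=np.linalg.eigh(np.cov(U.T));print('panel xy',U.mean(0).round(4),'ang',np.degrees(np.arctan(V[1,1]/V[0,1])).round(1),np.sqrt(12*w).round(3))
E
python3 chk.py
```

```text
at [0.3829 0.2655 0.2702] [ 1.799e+02 -1.000e-01 -6.520e+01] w 0.0242 F [-0.3 -0.4 -0.3] j [ 59.  -1. -22.  -0. -68. -34.] t 33.4
red top [(([399.0, 236.0], 7), 25.5)]
red scene [(([362.5, 163.5], 2), 148.1), (([348.5, 167.5], 2), 161.9), (([362.7, 167.7], 3), 149.9), (([360.0, 171.0], 3), 154.5), (([368.5, 170.5], 2), 145.6), (([355.5, 173.5], 2), 161.4), (([392.4, 196.8], 5), 32.2)]
red2 top []
red2 scene [(([338.0, 174.0], 5), 178.1)]
green top [(([400.3, 240.7], 3), 23.3)]
green scene []
[(np.float64(368.8), np.float64(228.8)), (np.float64(424.3), np.float64(204.5))] [(np.float64(371.2), np.float64(186.7)), (np.float64(389.4), np.float64(169.3))]
[24.6 20.4] offsets mm [ 0.9 -2.3  0.7 -1.9] [-0.2  0.1  0.1 -0.  -0.1  0.1  0.   0.   0.1 -0.4  0.1 -0.3]
panel xy [ 0.0462 -0.0965] ang -2.9 [0.026 0.045]
panel xy [0.0464 0.0909] ang -1.6 [0.025 0.045]
panel xy [ 0.0465 -0.0959] ang -10.0 [0.024 0.048]
panel xy [0.0466 0.0917] ang -8.1 [0.025 0.048]
```

```bash
cat > chk2.py <<'E'
from arc import *
from scipy.optimize import least_squares as L
c=cap('top');s=cap('scene')
for t in(20,25): print(t,[w2pix(im,hp(.496,-.0998,24.6,t)+np.array([-np.sin(.43),np.cos(.43),0])*k).round(1).tolist() for im in(c,s) for k in(-.034,.034)])
for n,im,b in(('top',c,(366,402,176,200)),('scene',s,(350,376,156,178))):
    v=im['pixels'].max(2)[b[2]:b[3],b[0]:b[1]]
    print(n,b); print('\n'.join(''.join('%3d'%(x//10*1) for x in r) for r in v))
E
python3 chk2.py
```

```text
20 [[394.8, 185.9], [374.6, 194.6], [363.1, 166.8], [356.0, 172.7]]
25 [[396.2, 186.4], [375.8, 195.2], [364.3, 164.4], [357.1, 170.3]]
top (366, 402, 176, 200)
 19 18 18 18 18 18 18 19 18 19 18 18 19 19 18 19 19 18 18 19 19 19 19 19 19 19 19 18 18 18 18 18 18 19 19 19
 19 18 18 18 18 18 18 19 19 19 18 18 18 18 18 18 18 18 18 19 19 19 19 19 19 18 19 18 18 18 18 18 18 19 19 19
 18 18 19 19 18 19 18 19 19 18 18 18 18 18 18 18 18 18 18 19 19 19 19 19 19 19 18 18 18 18 18 18 18 18 19 19
 18 18 18 19 19 18 18 19 19 19 18 18 18 18 18 18 18 18 18 18 18 18 19 19 19 18 18 19 19 18 18 18 18 18 18 18
 18 18 18 18 18 18 18 19 18 18 18 18 18 18 18 18 18 18 18 18 18 18 19 19 19 19 19 19 18 19 18 18 18 18 18 18
 18 18 18 18 18 18 18 18 18 18 19 18 19 18 18 18 18 18 18 18 18 18 19 19 19 19 19 19 19 19 19 18 18 18 18 18
 18 18 18 18 18 18 18 18 18 18 19 19 19 19 19 18 19 18 19 18 18 18 19 19 19 19 19 19 18 18 18 18 18 18 18 18
 18 18 18 18 18 18 18 18 18 18 18 19 19 19 19 19 19 19 19 19 19 19 19 19 19 18 18 17 17 17 17 18 18 18 18 18
 19 18 18 18 18 18 18 18 18 18 18 19 19 19 19 19 19 19 18 19 19 19 
[... 2741 characters left out ...]
12 14 16 12  7  5  4  7  9 12 14 17 14 14 12 12 13 14 20 22 22 21 17
 11 11 10 11 14 16 13 10  7  8 12 12 14 14 14 14 13 13 12 12 13 15 20 21 17 18
 11 11 10 11 12 14 19 17 14 14 13 14 14 13 14 14 14 13 14 14 15 18 20 16 18 24
 11 11 11 11 12 12 14 16 21 17 15 14 14 13 15 14 14 13 18 17 19 20 15 17 23 24
 11 11 11 11 12 13 13 13 14 17 18 17 15 14 19 17 17 16 21 22 21 15 15 21 22 22
 13 11 11 11 13 14 14 13 13 13 14 19 18 16 20 22 22 22 22 21 18 16 19 22 24 24
 22 17 15 12 13 16 18 17 16 17 14 14 16 21 22 22 21 22 20 19 23 20 22 24 24 24
 23 22 22 17 16 19 22 23 23 22 19 15 14 15 20 22 22 18 19 23 21 21 24 24 24 24
 23 23 23 23 23 23 23 23 23 23 23 21 18 16 19 21 18 18 24 24 21 22 24 24 24 24
```

In the scene image the handle bar measures (360.2,167.3), against a predicted (360.7,167.4) for a 25° tilt. Swivel is about 20°, and the plates are within about 4 mm of their bay centres. I'm handing in.

```bash
python3 -c "
from h import *
print(r.close_job())"
```

```text
the job is handed in; nothing more can be done
None
```

The job is handed in, verdict not shown: both glass plates present lie in bays 1 and 3, and the panel reads about 25° tilt and 20° counter-clockwise swivel in the final images.

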